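# Turn the cart wheel by its spokes until the valve stem points straight up

### The job

The tyre of this cart wheel has just been fitted and is about to be pumped up. Gently push the wheel round by its spokes until the valve is at the very bottom of the wheel with its stem pointing straight up at the hub, so that the pump head can be pressed down onto it, and leave the wheel standing still like that. Keep off the valve stem and off the tyre, which would creep on the rim while it has no air, do not let the wheel spin fast, and leave the pump and the other things on the bench where they are.

Things in the scene. Friction and masses are not known exactly. Their poses are not given: they have to be found in the camera images.
- wheel_stand: Heavy grey steel stand that carries the wheel; fixed. Origin on the bench straight below the wheel's centre; x axis along the axle, away from the robot, from the wheel's face to the post; y to the robot's left; z up. Foot plate 12 mm thick, x -65 to +80 mm, y -90 to +90 mm; post behind the wheel, 30 x 40 mm, x 42 to 72 mm, 213 mm high.
- hub_centre (a point): Centre of the upright wheel, on the axle, 170 mm above the bench, axes as the stand; the face looks to -x, at the robot. All x values of the wheel's parts are from here. Red hub: radius 32 mm at x = -26 mm, front face at x = -40 mm (radius 22 mm); axle nut (radius 9 mm) to x = -48 mm.
- cart_wheel (a joint): Angle of the wheel, rad, no stops; grows clockwise as the robot sees it. At 0 (and 6.283) the valve is at the very bottom, its stem straight up; at 1.57 the valve is at the robot's left. A greased seal drags (0.25 N m plus 0.15 N m per rad/s, 4 to 8 N at a spoke's middle) and keeps the wheel where it is left. Starts at 2.2 to 4.1.
- spokes: Five straight red spokes, 16 mm wide, 16 mm deep, from hub to red rim (inner radius 94 mm), at 36, 108 and 180 degrees either side of the valve, which is in the middle of a gap. Dished to the robot: a spoke's front is at x = -30 mm at radius 40 mm, -24 at 62, -18 at 82; its back 17 mm further; free behind as far as the post. Origin at the hub centre.
- tyre: Black rubber tyre of the wheel, 298 mm outer diameter, from radius 108 to 149 mm, 37 mm wide (x = -19 to +19 mm); not to be touched. The red rim inside it is 33 mm wide. Origin at the hub centre.
- valve_stem: Valve stem: black rubber foot and brass threaded end, 9 mm thick, 35 mm long, standing on the inside of the rim at x = 0 and pointing at the hub; not to be touched. Origin where it leaves the rim, 94 mm from the hub centre; its z axis runs along the stem to the hub.
- valve_tip (a point): Free brass end of the valve stem, 59 mm from the hub centre.
- tyre_pump: Hand pump of aluminium and black plastic, 265 mm long, 33 mm thick, lying on the bench; bystander. Origin under its middle, y along it to its head.
- open_spanner: Flat grey open-ended spanner, 46 x 186 x 8 mm, lying on the bench; bystander. Origin under its middle.
- wax_tin_b: Flat round green tin, 77 mm across, 28 mm high; bystander. Origin under its middle.
- masking_tape: Roll of tan tape lying flat, 100 mm across, 25 mm high; bystander. Origin under its middle.
- candle_cup: Turned wooden candle holder, 67 mm across, 62 mm high; bystander. Origin under its middle.
- blank_ash: Square stick of pale wood, 25 x 151 x 25 mm, lying on the bench; bystander. Origin under its middle.
- bottle_stopper: Turned dark wooden stopper, 39 mm across, standing 80 mm high; bystander. Origin under its middle.

How it is judged:
By the outcome, as a careful person would: the job done as asked, in the order asked, and still so for the second after the job is handed in, with the robot touching nothing.
It also fails if it takes over 48 s, if anything falls off the work surface, if the arm or the gripper's body presses on something with over 40 N, if the wrist force passes 120 N, or if a joint passes its speed limit or range.

### The arm

A 6-joint arm with a two-finger parallel gripper is mounted at the origin on a cart in front of the work surface, level with it; the furniture and walls round the work are solid. World frame = base frame: x ahead of the robot, y to its left, z up, the work surface at z = 0. Lengths are in mm, angles in rad, forces in N, time in s.
With the tool pointing down it reaches from about 350 to 975 mm from the base axis. Payload 7.1 kg.
Tool frame: the origin (TCP) lies midway between the tips of the shut fingers; the grasp point (between the pads) lies 19 mm behind it (ctrl.hold_point_z is the distance from the TCP to the grasp point, in mm); z points along the fingers, y is the direction in which the jaws open and shut (so a half turn about z gives the same grasp; the last joint's range is limited). The gripper opens to 88 mm and grips with 3 to 60 N. Pads are 20 mm wide; open, the fingers measure 115 mm over their backs; the gripper's body (75 mm by 178 mm) begins 61 mm behind the grasp point.
Start: joints at [-1.358, 0.423, 1.63, -0, 1.089, -0.019], TCP at [143.6, -608.263, 222.675] pointing down, gripper open.
Joint ranges: [-3, 3], [-0.9, 2.11], [0.09, 2.58], [-1.31, 4.45], [0.11, 2.69], [-2.54, 2.54]. Speed limits (rad/s): [2.39, 2.39, 3.01, 3.14, 3.14, 3.14].

### API

Orientations are given as a rotation vector (axis times angle).
In Python, from workcell import ctrl, eyes gives the robot as it stands.
- The arm moves only by the tool move_arm, never from a script. Its argument "deltas" is a list of rows, each a list of 6 numbers: the shift along the tool's x, y, z in mm, then the turn, a rotation vector about the tool's x, y, z in rad. A call has 1 to 5 rows; each row shifts and turns the pose as measured when the row begins, along the tool's axes as they then stand; what a row does not reach is not made up. A row lasts 1/12 s, in which the tool goes at most 41.7 mm and 7.16 degrees, less where a joint would pass 70% of its speed; a pose out of reach is approached as far as the arm can. A call is refused whole if a number of a shift passes 41.7 or a number of a turn 0.125, either way. A call with a gripper value outside its range is refused whole. "hand" is the closure, from -1 (fully open) to 1 (shut), set as the call begins (left out, the last holds). The fingers move at their own pace and stop on an object; the grip force is fixed at half the most. Time passes only in rows, so rows that do not move let the fingers close. It gives the time, the measured TCP pose, the force and the opening at its end, in the units of the state.
- ctrl.get_obs(): the state, without advancing time (a new reading comes with each control period).
- eyes.get_image(name): name is "scene" or "top"; returns a dict with "frame" (384x512x3 uint8, red, green, blue), "range_z" (384x512 float32, mm along the optical axis (not along the pixel's ray), 0 where there is no reading), "fx", "fy", "cx", "cy" (pixels), "D" ([k1, k2, p1, p2, k3] as OpenCV has them; the pictures are not rectified), "cam_to_world" (4x4, takes a point from camera to world coordinates). Camera axes: x right, y down, z forward; pixel columns grow to the right and rows downward; lengths in mm; the calibration is good to about 2 mm. A picture is of the moment at which its call begins.
- ctrl.close_job(): hands the job in, once; it reports no verdict.
The state is a dict: "t": time; "qpos": joint angles; "qvel": joint speeds; "joint_torque": joint torques, N m; "ee_pos": TCP position; "orientation": TCP orientation; "ft_force": force on the tool from outside, world axes, zero at the start; "moment": the same for the moment, N m; "width": finger opening in mm.
Only numpy, scipy, OpenCV 4.12 (cv2) and the standard library are available. Lean on these libraries where they do the work, as an engineer would, in place of code of your own. Each camera call takes 0.05 s, during which the arm holds its last target.

## Working session

There is one attempt and no reset: what is moved stays moved. The work goes in short steps, Python scripts to look and compute and a tool call to move; the robot and the scene stay as the last step left them, time stands still between calls to the robot, and variables do not carry over. Pictures are saved under pics/ and viewed, and the job is handed in when it is done.

Besides the shell and the picture viewer there is one more tool, called after "Request:" as name(argument=value, ...), one argument or row to a line, values as JSON. move_arm: Moves the arm, as the interface text tells. Its arguments: {"type":"object","properties":{"deltas":{"type":"array"},"hand":{"type":"number"}},"required":["deltas"]}

```bash
ls; mkdir -p pics
python3 - <<'E'
from workcell import ctrl, eyes
import cv2,numpy as np
o=ctrl.get_obs();print(o)
for n in("scene","top"):
    d=eyes.get_image(n);cv2.imwrite(f"pics/{n}0.png",d["frame"][:,:,::-1]);np.savez(f"{n}0.npz",**d)
    print(n,d["fx"],d["fy"],d["cx"],d["cy"],d["D"],np.round(d["cam_to_world"],3).tolist())
E
```

```text
pics
{'t': 0.0, 'qpos': array([-1.35804584e+00,  4.23831900e-01,  1.63068579e+00,  6.15760257e-06,
        1.08857073e+00, -1.90242212e-02]), 'qvel': array([ 6.57348851e-05, -7.66588937e-05,  6.69007875e-05,  4.77711905e-04,
        1.15158953e-03,  5.87840172e-04]), 'joint_torque': array([ 4.75510955e-03, -5.44612849e+01, -2.73663175e+01,  6.46947906e-02,
        2.28150305e-02, -1.16948067e-04]), 'ee_pos': array([ 143.46209926, -607.74992956,  221.9089218 ]), 'orientation': array([-3.11904187e+00, -3.63079837e-01,  2.18598989e-04]), 'ft_force': array([-0.51957655, -0.0390264 , -0.99644736]), 'moment': array([-0.03413727,  0.01685733, -0.02030066]), 'width': 87.51481759475406}
scene 477.91090242681696 477.91090242681696 257.14999175739064 194.33830938975473 [-0.05680492  0.          0.          0.          0.        ] [[-0.001, -0.487, 0.873, -827.914], [-1.0, 0.002, -0.0, 26.343], [-0.001, -0.873, -0.487, 863.53], [0.0, 0.0, 0.0, 1.0]]
top 446.59847306481885 446.59847306481885 257.1594792657409 194.26373727903473 [0.02908717 0.         0.         0.         0.        ] [[-0.467, -0.703, 0.536, -288.519], [-0.884, 0.367, -0.288, 450.689], [0.006, -0.609, -0.793, 1264.125], [0.0, 0.0, 0.0, 1.0]]
```

View pics/scene0.png

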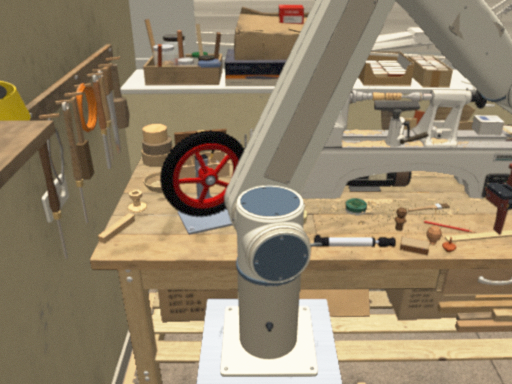

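View pics/top0.png

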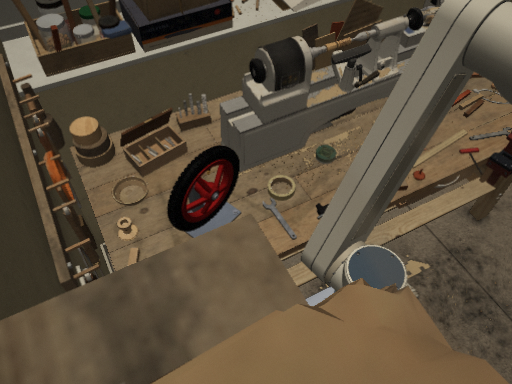

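Run:
```python
import cv2
a=cv2.imread("pics/scene0.png")[120:245,90:250];cv2.imwrite("pics/s0z.png",cv2.resize(a,None,fx=4.6,fy=4.6,interpolation=cv2.INTER_CUBIC))
a=cv2.imread("pics/top0.png")[140:245,150:255];cv2.imwrite("pics/t0z.png",cv2.resize(a,None,fx=5.5,fy=5.5,interpolation=cv2.INTER_CUBIC))
```

```text
(no output)
```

View pics/s0z.png

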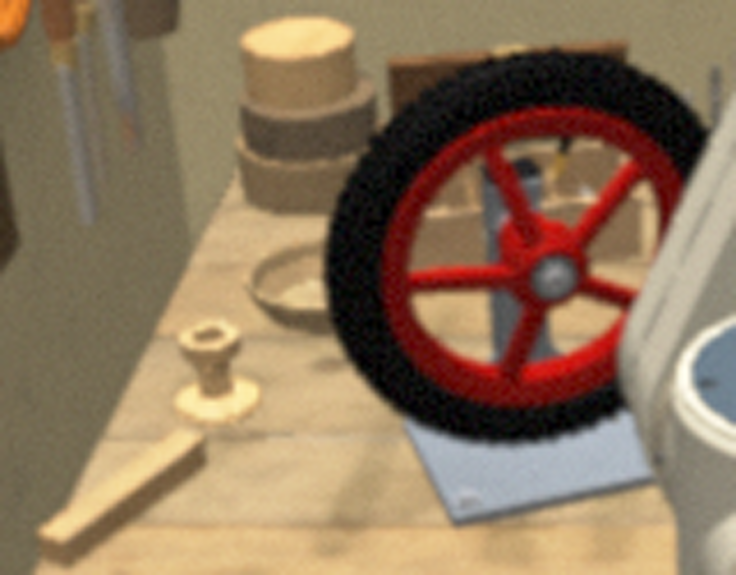

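View pics/t0z.png

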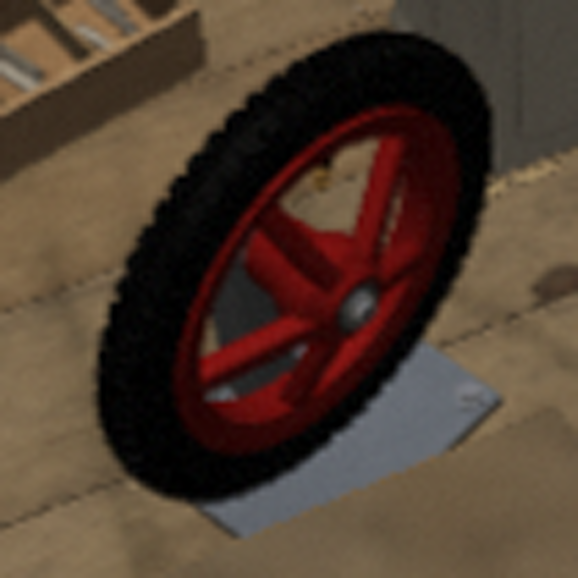

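```bash
cat > h.py <<'E'
import numpy as np,cv2
def K(d): return np.array([[d["fx"],0,d["cx"]],[0,d["fy"],d["cy"]],[0,0,1]],float)
def cloud(d):
    H,W=d["range_z"].shape
    uv=np.stack(np.meshgrid(np.arange(W),np.arange(H)),-1).reshape(-1,1,2).astype(float)
    n=cv2.undistortPoints(uv,K(d),np.array(d["D"],float)).reshape(H,W,2)
    z=d["range_z"][...,None]
    p=np.concatenate([n*z,z],-1); T=d["cam_to_world"]
    return p@T[:3,:3].T+T[:3,3]
def ray(d,u,v):
    n=cv2.undistortPoints(np.array([[[u,v]]],float),K(d),np.array(d["D"],float)).ravel()
    T=d["cam_to_world"]; r=T[:3,:3]@np.array([n[0],n[1],1]); return T[:3,3],r
def proj(d,P):
    T=np.linalg.inv(d["cam_to_world"])
    rv,_=cv2.Rodrigues(T[:3,:3]); return cv2.projectPoints(np.array(P,float).reshape(-1,1,3),rv,T[:3,3],K(d),np.array(d["D"],float))[0].reshape(-1,2)
def tri(d1,u1,d2,u2):
    o1,r1=ray(d1,*u1);o2,r2=ray(d2,*u2)
    A=np.stack([r1,-r2],1);s=np.linalg.lstsq(A,o2-o1,rcond=None)[0]
    a=o1+s[0]*r1;b=o2+s[1]*r2;return (a+b)/2,np.linalg.norm(a-b)
E
python3 - <<'E'
from h import *
s=dict(np.load("scene0.npz"));t=dict(np.load("top0.npz"))
# zoom px -> px : (x+.5)/f-.5
nut_s=(90+554/4.6-.4,120+276/4.6-.4); nut_t=(150+360/5.5-.4,140+308/5.5-.4)
print(tri(s,nut_s,t,nut_t))
tip_s=(90+559/4.6-.4,120+166/4.6-.4); tip_t=(150+322/5.5-.4,140+184/5.5-.4)
print("tip",tri(s,tip_s,t,tip_t))
for d,n,box in((s,"s",(120,230,155,245)),(t,"t",(140,235,160,245))):
    c=cloud(d);f=d["frame"].astype(int);m=(f[...,0]>110)&(f[...,1]<50)&(f[...,2]<50)&(d["range_z"]>0)
    mm=np.zeros_like(m);mm[box[0]:box[1],box[2]:box[3]]=1;m&=mm
    p=c[m];print(n,m.sum(),np.percentile(p,[2,50,98],axis=0).round(0).tolist())
    # dark tyre
    k=(f.max(-1)<45)&(d["range_z"]>0)&mm
    q=c[k]; q=q[(abs(q-np.median(q,0))<200).all(1)]
    print(' tyre',len(q),np.percentile(q,[2,50,98],axis=0).round(0).tolist())
    np.savez(n+"pc.npz",red=p,tyre=q)
    cc=q.mean(0);U,S,V=np.linalg.svd(q-cc);print(' plane',V[2],S)
    cc=p.mean(0);U,S,V=np.linalg.svd(p-cc);print(' redplane',V[2],S)
E
```

```text
(array([501.4973358 , 172.73679728, 175.60067372]), np.float64(1.5539702517874339))
tip (array([544.14377548, 170.70119862, 237.67774993]), np.float64(0.3161528853252081))
s 632 [[497.0, 125.0, 70.0], [521.0, 194.0, 183.0], [564.0, 260.0, 280.0]]
 tyre 1726 [[476.0, 84.0, 49.0], [506.0, 247.0, 251.0], [574.0, 318.0, 316.0]]
 plane [-0.92666766 -0.37550578  0.01680665] [3962.30271112 2699.16674438  277.42770315]
 redplane [-0.92336787 -0.37746461 -0.07008742] [1693.56298387  940.21907085  265.24025485]
t 113 [[501.0, 131.0, 72.0], [528.0, 212.0, 174.0], [559.0, 262.0, 221.0]]
 tyre 2680 [[478.0, 63.0, 46.0], [522.0, 215.0, 220.0], [585.0, 319.0, 317.0]]
 plane [-0.93010638 -0.36727347 -0.00350857] [4431.90722399 4363.17727435  782.04294374]
 redplane [-0.92126781 -0.34895194 -0.17175029] [603.19260066 416.09462779 113.0835217 ]
```

Run:
```python
from h import *
from scipy.optimize import least_squares
S=np.load("spc.npz")["tyre"];T=np.load("tpc.npz")["tyre"]
def res(p,q):
    c=p[:3];a=np.array([np.cos(p[3]),np.sin(p[3]),0]);v=q-c;x=v@a;r=np.linalg.norm(v-np.outer(x,a),axis=1)
    return np.hypot(r-128.5,x)-19.5
for q in(S,T,np.vstack([S,T])):
    f=least_squares(res,[546,191,172,.38],args=(q,),loss="soft_l1",f_scale=3);print(f.x.round(3),np.median(abs(res(f.x,q))).round(2))
s=dict(np.load("scene0.npz"));t=dict(np.load("top0.npz"))
c=f.x[:3].copy();c[2]=170;yaw=f.x[3]
R=np.array([[np.cos(yaw),-np.sin(yaw),0],[np.sin(yaw),np.cos(yaw),0],[0,0,1]])
for d,n,u,z,o in((s,"scene",(211.1,155.7),4.6,(90,120)),(t,"top",(208.1,173.1),5.5,(150,140))):
    # tip on wheel plane x=0
    ro,r=ray(d,*u);l=-(R[:,0]@(ro-c))/(R[:,0]@r);P=R.T@(ro+l*r-c);print(n,P.round(1),"angle",np.arctan2(P[1],-P[2])%6.283, np.hypot(P[1],P[2]))
    img=cv2.imread(f"pics/{n}0.png");box=img[120:245,90:250] if n=="scene" else img[140:245,150:255]
    im=cv2.resize(box,None,fx=z,fy=z)
    th=P and 0 if False else np.arctan2(P[1],-P[2])
    def dot(L,col):
        for q in proj(d,c+np.array(L)@R.T): cv2.circle(im,tuple(int(k) for k in ((q-np.array(o)+.5)*z)),2,col,-1)
    an=np.linspace(0,2*np.pi,60)
    dot([[0,149*np.cos(a),149*np.sin(a)] for a in an],(255,255,0));dot([[-48,0,0]],(0,255,0))
    for k in (36,108,180,252,324):
        a=th+np.radians(k);dot([[x,rr*np.sin(a),-rr*np.cos(a)] for x,rr in((-30,40),(-24,62),(-18,82))],(0,255,0))
    dot([[-65,90,-158],[-65,-90,-158],[80,90,-158]],(255,0,255))
    cv2.imwrite(f"pics/{n}0_ov.png",im)
```

```text
[5.45478e+02 1.90430e+02 1.71403e+02 3.94000e-01] 1.83
[5.44181e+02 1.86257e+02 1.70685e+02 3.89000e-01] 1.88
[5.44741e+02 1.87660e+02 1.70863e+02 3.88000e-01] 1.98
scene [ -0.  -17.6  64.4] angle 3.407679364596608 66.7745448244042
top [  0.  -21.2  56.8] angle 3.497853199245201 60.616229766474525
```

View pics/scene0_ov.png

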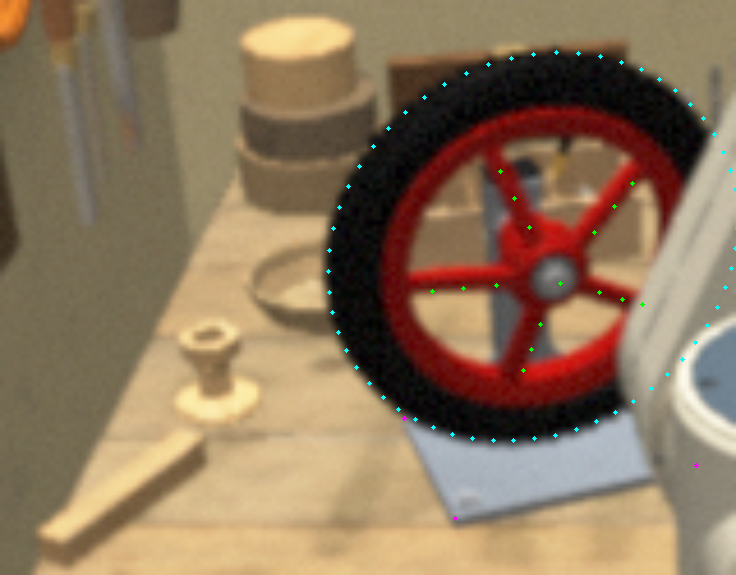

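View pics/top0_ov.png

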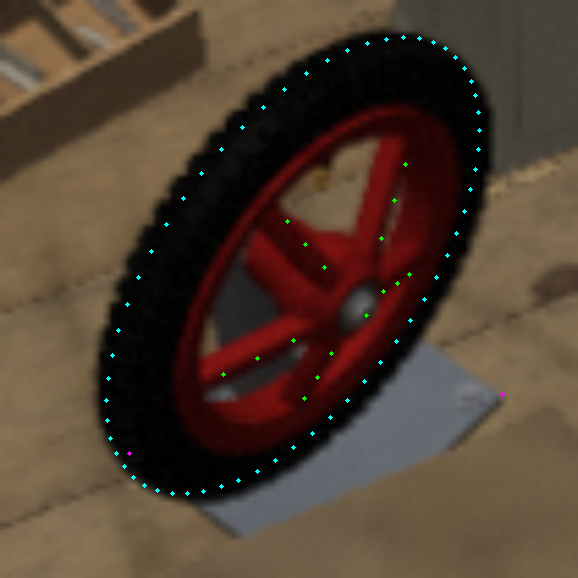

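Request:
move_arm(
  deltas=[
    [20,-5,-20,0,0,-0.04],
    [35,-10,-20,0,0,-0.07],
    [38,-10,-15,0,0,-0.075],
    [38,-10,-10,0,0,-0.075],
    [38,-10,-10,0,0,-0.075],
  ],
  hand=1,
)

```text
t: 0.52
ee_pos: [282.9, -504.7, 294.3]
orientation: [-3.006, -0.877, 0.002]
ft_force: [0.1, -0.4, -0.7]
width: 57.8
```

```bash
cat > o.py <<'E'
from workcell import ctrl
import numpy as np,json
from scipy.spatial.transform import Rotation as Ro
o=ctrl.get_obs();np.set_printoptions(suppress=True,precision=3)
print(o['t'],'q',o['qpos'],'p',o['ee_pos'],'ft',o['ft_force'],'w',o['width']);print(Ro.from_rotvec(o['orientation']).as_matrix())
open('log.jsonl','a').write(json.dumps([o['qpos'].tolist(),o['ee_pos'].tolist(),o['orientation'].tolist()])+'\n')
E
python3 o.py
```

```text
0.5167 q [-1.081  0.285  1.659  0.001  1.208 -0.078] p [ 282.925 -504.722  294.282] ft [ 0.123 -0.361 -0.717] w 57.79939380192502
[[ 0.843  0.538 -0.004]
 [ 0.538 -0.843  0.009]
 [ 0.002 -0.01  -1.   ]]
```

Request:
move_arm(
  deltas=[
    [38,-8,-10,0,0,-0.075],
    [38,-8,-10,0,0,-0.075],
    [38,-8,-10,0,0,-0.075],
    [38,-8,-10,0,0,-0.08],
    [38,-8,-10,0,0,-0.08],
  ],
)

```text
t: 0.93
ee_pos: [402.8, -343.4, 346.0]
orientation: [-2.768, -1.462, -0.001]
ft_force: [2.1, -0.2, 0.7]
width: 25.0
```

Request:
move_arm(
  deltas=[
    [38,-8,0,0,0,-0.08],
    [38,-8,0,0,0,-0.08],
    [38,-8,0,0,0,-0.08],
    [38,-8,0,0,0,-0.08],
    [38,-8,0,0,0,-0.08],
  ],
)

```text
t: 1.35
ee_pos: [449.3, -146.8, 349.4]
orientation: [-2.404, -2.01, -0.008]
ft_force: [0.7, -0.2, -0.1]
width: 0.4
```

```bash
python3 o.py
```

```text
1.35 q [-0.346  0.058  1.809  0.008  1.279 -0.171] p [ 449.271 -146.801  349.351] ft [ 0.702 -0.244 -0.086] w 0.3740414711430082
[[ 0.177  0.984 -0.001]
 [ 0.984 -0.177  0.009]
 [ 0.009 -0.003 -1.   ]]
```

Request:
move_arm(
  deltas=[
    [0,0,0,-0.12,0,0],
    [0,0,0,-0.12,0,0],
    [0,0,0,-0.12,0,0],
    [0,0,0,-0.12,0,0],
    [0,0,0,-0.12,0,0],
  ],
)

```text
t: 1.77
ee_pos: [454.2, -137.3, 351.0]
orientation: [1.996, 1.7, 0.551]
ft_force: [1.2, 0.6, -0.0]
width: -0.1
```

```bash
python3 o.py
python3 - <<'E'
import json,numpy as np
from scipy.optimize import least_squares
from scipy.spatial.transform import Rotation as Ro
L=[json.loads(l) for l in open('log.jsonl')]
L.append([[-1.35804584e+00,4.23831900e-01,1.63068579e+00,6e-6,1.08857073e+00,-.019],[143.46209926,-607.74992956,221.9089218],[-3.11904187,-.363079837,.000218]])
def fk(q,p):
    a1,h,L1,L2,d,off=p
    R=Ro.from_euler('z',q[0])
    y=lambda a:Ro.from_euler('y',a)
    v=np.array([a1,off,h])+y(q[1]).apply([0,0,L1]); A=y(q[1]+q[2]); v=v+A.apply([0,0,L2])
    B=A*Ro.from_euler('z',q[3])*y(q[4]); v=v+B.apply([0,0,d]); return R.apply(v),R*B*Ro.from_euler('z',q[5])
f=least_squares(lambda p:np.concatenate([fk(l[0],p)[0]-l[1] for l in L]),[0,300,480,480,250,0]);print(f.x,f.fun.round(1))
for l in L: print((fk(l[0],f.x)[1].inv()*Ro.from_rotvec(l[2])).as_rotvec())
E
```

```text
1.7667 q [-0.421 -0.213  2.182  0.285  0.591 -0.45 ] p [ 454.227 -137.272  351.03 ] ft [ 1.203  0.553 -0.029] w -0.06745622013318266
[[ 0.157  0.804  0.573]
 [ 0.988 -0.132 -0.085]
 [ 0.007  0.58  -0.815]]
[-14.24355167 243.88056493 536.57439405 475.4433689  289.85195495
  12.7179054 ] [-0.3  2.2  1.4 -1.8  1.3  1.7  0.6 -2.8 -3.2  1.3 -2.3  0.1]
[3.94992633e-17 5.40465530e-16 1.57079633e+00]
[-2.69751067e-16  9.77847617e-16  1.57079633e+00]
[-1.23314773e-16  4.23894533e-16  1.57079633e+00]
[-4.46217987e-07  3.67791301e-07  1.57077218e+00]
```

```bash
cat > ik.py <<'E'
import numpy as np
from scipy.spatial.transform import Rotation as Ro
P=[-14.24,243.88,536.57,475.44,289.85,0]
lo=np.array([-3,-.9,.09,-1.31,.11,-2.54]);hi=np.array([3,2.11,2.58,4.45,2.69,2.54])
HUB=np.array([545.,188.5,170.]);YAW=.39
RW=Ro.from_euler('z',YAW).as_matrix()
def ik(p,R):
    a1,h,L1,L2,d,_=P; z=R[:,2]; w=p-d*z; out=[]
    q1=np.arctan2(w[1],w[0]); r=np.hypot(w[0],w[1])-a1; zz=w[2]-h
    D=np.hypot(r,zz); c=(D*D-L1*L1-L2*L2)/(2*L1*L2)
    if abs(c)>1: return out
    q3=np.arccos(c); q2=np.arctan2(r,zz)-np.arctan2(L2*np.sin(q3),L1+L2*np.cos(q3))
    A=Ro.from_euler('z',q1)*Ro.from_euler('y',q2+q3)
    M=(A.inv()*Ro.from_matrix(R)*Ro.from_euler('z',-np.pi/2))
    e=M.as_euler('ZYZ')
    for q4,q5,q6 in(e,(e[0]+np.pi,-e[1],e[2]+np.pi)):
        q6=(q6+np.pi)%(2*np.pi)-np.pi; q4=(q4+1.31+.3)%(2*np.pi)-1.61
        q=np.array([q1,q2,q3,q4,q5,q6]);out.append((q,np.minimum(q-lo,hi-q)))
    return out
def toolR(phi,roll,dyaw=0):
    # z axis along axle tilted down phi; roll 0: tool x = wheel y(left), tool y = up-ish
    a=YAW+dyaw;z=np.array([np.cos(a)*np.cos(phi),np.sin(a)*np.cos(phi),-np.sin(phi)])
    x=np.array([-np.sin(a),np.cos(a),0]);y=np.cross(z,x)
    return np.stack([x,y,z],1)@Ro.from_euler('z',roll).as_matrix()
E
python3 - <<'E'
from ik import *
np.set_printoptions(suppress=True,precision=2)
for al in (0,90,180,270):
  a=np.radians(al)
  p=HUB+RW@np.array([-12,65*np.sin(a),-65*np.cos(a)])
  for ph in (0,15,30,45,60,70):
    for q,m in ik(p,toolR(np.radians(ph),0)): print(al,ph,q,'minmargin(no q6)',m[:5].min(),m.argmin())
E
```

```text
0 0 [0.27 0.95 2.51 3.02 1.88 3.1 ] minmargin(no q6) 0.07423514083208893 5
0 0 [ 0.27  0.95  2.51 -0.13 -1.88 -0.04] minmargin(no q6) -1.9886346458829245 4
0 15 [0.27 0.7  2.54 3.03 1.41 3.13] minmargin(no q6) 0.042447009742077935 5
0 15 [ 0.27  0.7   2.54 -0.11 -1.41 -0.01] minmargin(no q6) -1.5176465164373851 4
0 30 [ 0.29  0.48  2.49  3.02  0.88 -3.12] minmargin(no q6) 0.08935431838213992 5
0 30 [ 0.29  0.48  2.49 -0.12 -0.88  0.02] minmargin(no q6) -0.9914689198896445 4
0 45 [ 0.3   0.36  2.38  2.97  0.38 -3.05] minmargin(no q6) 0.19984974478192763 5
0 45 [ 0.3   0.36  2.38 -0.17 -0.38  0.1 ] minmargin(no q6) -0.4929620717582432 4
0 60 [ 0.31  0.33  2.23  0.55  0.07 -0.62] minmargin(no q6) -0.03566743636713167 4
0 60 [ 0.31  0.33  2.23  3.7  -0.07  2.52] minmargin(no q6) -0.18433256363286832 4
0 70 [ 0.32  0.35  2.12  0.07  0.33 -0.14] minmargin(no q6) 0.2181381744933914 4
0 70 [ 0.32  0.35  2.12  3.22 -0.33  3.  ] minmargin(no q6) -0.4381381744933914 5
90 0 [ 0.51  0.74  2.55  3.26  1.72 -3.12] minmargin(no q6) 0.026894796927299236 5
90 0 [ 0.51  0.74  2.55  0.12 -1.72  0.02] mi
[... 2152 characters left out ...]
no q6) -1.2985869405772292 4
270 30 [ 0.09  0.31  2.45  2.72  0.68 -2.96] minmargin(no q6) 0.13302587635810292 5
270 30 [ 0.09  0.31  2.45 -0.42 -0.68  0.18] minmargin(no q6) -0.7943059966166719 4
270 45 [ 0.12  0.22  2.32  2.29  0.25 -2.5 ] minmargin(no q6) 0.1405469962618207 5
270 45 [ 0.12  0.22  2.32 -0.85 -0.25  0.64] minmargin(no q6) -0.3605469962618207 4
270 60 [ 0.16  0.22  2.16  0.44  0.27 -0.63] minmargin(no q6) 0.15794342209090728 4
270 60 [ 0.16  0.22  2.16  3.59 -0.27  2.51] minmargin(no q6) -0.37794342209090726 4
270 70 [ 0.18  0.26  2.05  0.15  0.49 -0.33] minmargin(no q6) 0.38452502177297954 4
270 70 [ 0.18  0.26  2.05  3.29 -0.49  2.81] minmargin(no q6) -0.6045250217729795 4
```

Run:
```python
from ik import *
np.set_printoptions(suppress=True,precision=2)
for ph in (25,32,38):
 for be in (-60,-40,-10,20,50,70):
  a=np.radians(be)
  p=HUB+RW@np.array([-9,-60*np.sin(a),60*np.cos(a)])
  for roll in (-np.pi/2,np.pi/2):
   for q,m in ik(p,toolR(np.radians(ph),roll)):
    if m.min()>0: print(ph,be,round(roll,2),q,m.min(),m.argmin())
```

```text
25 -60 -1.57 [0.45 0.26 2.49 3.23 0.75 1.54] 0.08870464821118018 2
25 -60 1.57 [ 0.45  0.26  2.49  3.23  0.75 -1.61] 0.08870464821118018 2
25 -40 -1.57 [0.41 0.22 2.48 3.17 0.69 1.56] 0.09648868443115699 2
25 -40 1.57 [ 0.41  0.22  2.48  3.17  0.69 -1.58] 0.09648868443115699 2
25 -10 -1.57 [0.32 0.18 2.47 3.03 0.65 1.63] 0.10651218885313529 2
25 -10 1.57 [ 0.32  0.18  2.47  3.03  0.65 -1.51] 0.10651218885313529 2
25 20 -1.57 [0.22 0.19 2.47 2.88 0.66 1.7 ] 0.11243445117287543 2
25 20 1.57 [ 0.22  0.19  2.47  2.88  0.66 -1.44] 0.11243445117287543 2
25 50 -1.57 [0.14 0.25 2.47 2.79 0.73 1.73] 0.11272820888005963 2
25 50 1.57 [ 0.14  0.25  2.47  2.79  0.73 -1.41] 0.11272820888005963 2
25 70 -1.57 [0.1  0.3  2.47 2.77 0.78 1.72] 0.10961144055391836 2
25 70 1.57 [ 0.1   0.3   2.47  2.77  0.78 -1.43] 0.10961144055391836 2
32 -60 -1.57 [0.45 0.2  2.44 3.25 0.51 1.51] 0.14157502004538847 2
32 -60 1.57 [ 0.45  0.2   2.44  3.25  0.51 -1.63] 0.14157502004538847 2
32 -40 -1.57 [0.41 0.16 2.43 3.18 0.46 1.55] 0.1518500693859055 2
32 -40 1.57 [ 0.41  0.16  2.43  3.18  0.46 -1.59] 0.151850069385905
[... 674 characters left out ...]
543687704674 2
38 -40 -1.57 [0.41 0.13 2.37 3.19 0.27 1.53] 0.15864622166029585 4
38 -40 1.57 [ 0.41  0.13  2.37  3.19  0.27 -1.61] 0.1586462216602958 4
38 -10 -1.57 [0.32 0.1  2.36 2.91 0.23 1.75] 0.12367224942758344 4
38 -10 1.57 [ 0.32  0.1   2.36  2.91  0.23 -1.39] 0.12367224942758358 4
38 20 -1.57 [0.23 0.11 2.36 2.64 0.26 1.96] 0.15026202521558746 4
38 20 1.57 [ 0.23  0.11  2.36  2.64  0.26 -1.18] 0.1502620252155875 4
38 50 -1.57 [0.16 0.16 2.36 2.55 0.33 2.  ] 0.2161773859334541 4
38 50 1.57 [ 0.16  0.16  2.36  2.55  0.33 -1.15] 0.21617738593345415 4
38 70 -1.57 [0.13 0.2  2.37 2.57 0.38 1.95] 0.21006129556547126 2
38 70 1.57 [ 0.13  0.2   2.37  2.57  0.38 -1.19] 0.21006129556547126 2
```

```bash
cat > fk.py <<'E'
from ik import *
def fk(q):
    a1,h,L1,L2,d,off=P
    R=Ro.from_euler('z',q[0]); y=lambda a:Ro.from_euler('y',a)
    v=np.array([a1,0,h])+y(q[1]).apply([0,0,L1]); A=y(q[1]+q[2]); v=v+A.apply([0,0,L2])
    B=A*Ro.from_euler('z',q[3])*y(q[4]); v=v+B.apply([0,0,d]); return R.apply(v),R*B*Ro.from_euler('z',q[5]+np.pi/2)
def rows(q0,q1,n):
    out=[]
    s=np.linspace(0,1,n+1);a=[fk(q0+(q1-q0)*k) for k in s]
    for (p,R),(p2,R2) in zip(a,a[1:]): out.append(np.concatenate([R.inv().apply(p2-p),(R.inv()*R2).as_rotvec()]))
    return np.array(out),a
E
python3 - <<'E'
from fk import *
np.set_printoptions(suppress=True,precision=2,linewidth=150)
for lx in (-9,-40,-60,-80,-100):
 for be in(-50,):
  a=np.radians(be);p=HUB+RW@np.array([lx,-60*np.sin(a),60*np.cos(a)])
  for ph in(32,38):
   for q,m in ik(p,toolR(np.radians(ph),np.pi/2)):
    if q[4]>0:print(lx,ph,q,m.min(),m.argmin())
q0=np.array([-0.421,-0.213,2.182,0.285,0.591,-0.45]);qa=np.array([-.42,-.2,2.2,3.0,.55,-1.5])
r,a=rows(q0,qa,20);print(r);print(np.array([x[0] for x in a]).round(0))
E
```

```text
-9 32 [ 0.43  0.18  2.43  3.22  0.48 -1.62] 0.14686753076295656 2
-9 38 [ 0.43  0.15  2.38  3.25  0.29 -1.65] 0.18174263836966126 4
-40 32 [ 0.44  0.13  2.5   3.22  0.5  -1.62] 0.08488726892942111 2
-40 38 [ 0.43  0.1   2.44  3.25  0.3  -1.65] 0.13950604816541157 2
-60 32 [ 0.44  0.1   2.53  3.23  0.51 -1.62] 0.04556890158259419 2
-60 38 [ 0.44  0.06  2.48  3.26  0.31 -1.66] 0.10073992514824859 2
-80 32 [ 0.44  0.07  2.57  3.23  0.51 -1.62] 0.006805686305144221 2
-80 38 [ 0.44  0.03  2.52  3.27  0.31 -1.66] 0.06262978129986596 2
-100 32 [ 0.45  0.03  2.61  3.24  0.52 -1.63] -0.03135997609789998 2
-100 38 [ 0.44 -0.01  2.55  3.28  0.31 -1.67] 0.025224029975488893 2
[[18.92 10.39 -0.29 -0.03  0.07  0.06]
 [18.17 11.31 -0.3  -0.04  0.06  0.06]
 [17.37 12.2  -0.31 -0.04  0.06  0.06]
 [16.53 13.05 -0.32 -0.04  0.06  0.06]
 [15.65 13.87 -0.34 -0.05  0.06  0.06]
 [14.73 14.64 -0.36 -0.05  0.05  0.06]
 [13.77 15.37 -0.39 -0.05  0.05  0.06]
 [12.79 16.06 -0.42 -0.06  0.05  0.06]
 [11.77 16.71 -0.45 -0.06  0.04  0.06]
 [10.73 17.3  -0.49 -0.06  0.04  0.06]
 [ 9.67 17.85 -0.52 -0.06  0.04  0.06]
 [ 8.59 18.35 -0.56 -0.06  0.03  0.06]
 [ 7.5  18.79 -0.59 -0.07  0.03  0.06]
 [ 6.39 19.19 -0.62 -0.07  0.03  0.06]
 [ 5.28 19.53 -0.65 -0.07  0.02  0.06]
 [ 4.16 19.81 -0.68 -0.07  0.02  0.06]
 [ 3.05 20.05 -0.7  -0.07  0.01  0.06]
 [ 1.93 20.22 -0.72 -0.07  0.01  0.06]
 [ 0.82 20.35 -0.74 -0.07  0.01  0.06]
 [-0.28 20.41 -0.75 -0.07  0.    0.06]]
[[ 450. -152.  348.]
 [ 461. -134.  354.]
 [ 472. -119.  363.]
 [ 484. -105.  374.]
 [ 496.  -93.  387.]
 [ 508.  -84.  402.]
 [ 519.  -77.  418.]
 [ 529.  -73.  435.]
 [ 539.  -72.  453.]
 [ 548.  -73.  472.]
 [ 556.  -77.  490.]
 [ 562.  -84.  508.]
 [ 567.  -93.  526.]
 [ 571. -105.  542.]
 [ 573. -118.  557.]
 [ 574. -133.  570.]
 [ 573. -150.  582.]
 [ 571. -168.  591.]
 [ 567. -186.  598.]
 [ 562. -205.  603.]
 [ 555. -225.  605.]]
```

Request:
move_arm(
  deltas=[
    [19,10,0,-0.03,0.07,0.06],
    [18,11,0,-0.04,0.06,0.06],
    [17,12,0,-0.04,0.06,0.06],
    [16.5,13,0,-0.04,0.06,0.06],
    [15.5,14,0,-0.05,0.06,0.06],
  ],
)

```text
t: 2.18
ee_pos: [505.9, -65.5, 399.5]
orientation: [2.121, 1.424, 1.156]
ft_force: [0.8, -0.2, 0.1]
width: 0.1
```

```bash
python3 o.py
```

```text
2.1833 q [-0.446 -0.212  2.215  1.019  0.592 -0.778] p [505.918 -65.526 399.476] ft [ 0.755 -0.171  0.081] w 0.08195944245643134
[[ 0.168  0.61   0.774]
 [ 0.883 -0.442  0.157]
 [ 0.438  0.657 -0.613]]
```

```bash
cat > fit.py <<'E'
import json,numpy as np
from scipy.optimize import least_squares
from scipy.spatial.transform import Rotation as Ro
L=[json.loads(l) for l in open('log.jsonl')]
def fk(q,p):
    a1,h,L1,L2,d,off,e=p
    R=Ro.from_euler('z',q[0]); y=lambda a:Ro.from_euler('y',a)
    v=np.array([a1,off,h])+y(q[1]).apply([0,0,L1]); A=y(q[1]+q[2]); v=v+A.apply([e,0,L2])
    B=A*Ro.from_euler('z',q[3])*y(q[4]); v=v+B.apply([0,0,d]); return R.apply(v)
f=least_squares(lambda p:np.concatenate([fk(l[0],p)-l[1] for l in L]+[[.01*p[6]]]),[0,300,480,480,250,0,0]);print(f.x.round(1),f.fun.round(1))
E
python3 fit.py
python3 - <<'E'
from fk import *
np.set_printoptions(suppress=True,precision=2,linewidth=150)
q0=np.array([-0.446,-0.212,2.215,1.019,0.592,-0.778]);qa=np.array([-.42,-.1,2.3,3.0,.5,-1.5])
r,a=rows(q0,qa,15);print(r);print(np.array([x[0] for x in a]).round(0)[-1])
E
```

```text
[-1.000e-01  3.111e+02  5.632e+02  4.845e+02  3.096e+02  1.190e+01
  7.640e+01] [ 0.  -0.   0.  -0.1  0.   0.  -0.   0.  -0.   0.  -0.  -0.   0.8]
[[10.77 11.14  3.42 -0.04  0.05  0.07]
 [ 9.18 11.61  3.2  -0.05  0.04  0.07]
 [ 7.59 12.07  2.96 -0.05  0.04  0.07]
 [ 6.02 12.52  2.71 -0.05  0.03  0.07]
 [ 4.46 12.96  2.46 -0.05  0.03  0.07]
 [ 2.92 13.4   2.2  -0.05  0.02  0.07]
 [ 1.42 13.82  1.94 -0.06  0.02  0.07]
 [-0.05 14.22  1.69 -0.06  0.01  0.07]
 [-1.48 14.62  1.44 -0.06  0.01  0.07]
 [-2.86 14.99  1.22 -0.06  0.01  0.07]
 [-4.18 15.35  1.01 -0.06  0.    0.07]
 [-5.45 15.69  0.82 -0.06 -0.    0.07]
 [-6.65 16.01  0.66 -0.06 -0.01  0.07]
 [-7.78 16.31  0.53 -0.06 -0.01  0.07]
 [-8.85 16.57  0.42 -0.06 -0.01  0.07]]
[ 559. -228.  460.]
```

```bash
cat > upd.py <<'E'
s=open('ik.py').read()
s=s.replace("P=[-14.24,243.88,536.57,475.44,289.85,0]","P=[-.1,311.1,563.2,484.5,309.6,11.9];E=76.4")
s=s.replace("a1,h,L1,L2,d,_=P;","a1,h,L1,L2_,d,off=P;L2=np.hypot(L2_,E);dl=np.arctan2(E,L2_);")
s=s.replace("q1=np.arctan2(w[1],w[0]); r=np.hypot(w[0],w[1])-a1;","rr=np.hypot(w[0],w[1]);q1=np.arctan2(w[1],w[0])-np.arcsin(off/rr); r=np.sqrt(rr**2-off**2)-a1;")
s=s.replace("    A=Ro.from_euler('z',q1)","    q3=q3-dl\n    A=Ro.from_euler('z',q1)")
open('ik.py','w').write(s)
s=open('fk.py').read()
s=s.replace("[a1,0,h]","[a1,off,h]").replace("A.apply([0,0,L2])","A.apply([E,0,L2])")
open('fk.py','w').write(s)
E
python3 upd.py
python3 - <<'E'
from fk import *
np.set_printoptions(suppress=True,precision=2,linewidth=150)
q0=np.array([-0.446,-0.212,2.215,1.019,0.592,-0.778]);p,R=fk(q0);print(p)
for q,m in ik(p,R.as_matrix()):print(q)
for ph in (15,25,32,38,45):
 for be,lx in ((-50,-80),(-50,-60),(-50,-9),(-10,-9),(20,-9),(60,-9)):
  a=np.radians(be)
  p=HUB+RW@np.array([lx,-60*np.sin(a),60*np.cos(a)])
  for q,m in ik(p,toolR(np.radians(ph),np.pi/2)):
    if m[4]>0: print(ph,be,lx,q,m.min(),m.argmin())
E
```

```text
[505.88 -65.61 399.52]
[-0.45 -0.21  2.21  1.02  0.59 -0.78]
[-0.45 -0.21  2.21  4.16 -0.59  2.36]
15 -50 -80 [ 0.4   0.66  2.63  3.15  1.46 -1.57] -0.05269020904325217 2
15 -50 -60 [ 0.4   0.63  2.59  3.15  1.39 -1.57] -0.011607282052763956 2
15 -50 -9 [ 0.39  0.6   2.49  3.15  1.25 -1.57] 0.09224493984072613 2
15 -10 -9 [ 0.26  0.52  2.49  3.01  1.18 -1.55] 0.09161312301045399 2
15 20 -9 [ 0.15  0.53  2.48  2.89  1.18 -1.54] 0.1005182358331842 2
15 60 -9 [ 0.04  0.62  2.46  2.79  1.25 -1.55] 0.11992465731766266 2
25 -50 -80 [ 0.4   0.4   2.59  3.15  0.99 -1.57] -0.013341757490714201 2
25 -50 -60 [ 0.4   0.4   2.55  3.15  0.95 -1.57] 0.02736694141817697 2
25 -50 -9 [ 0.39  0.42  2.45  3.15  0.86 -1.57] 0.13081150640694794 2
25 -10 -9 [ 0.27  0.35  2.44  2.99  0.78 -1.51] 0.13755980730697814 2
25 20 -9 [ 0.16  0.36  2.44  2.85  0.8  -1.46] 0.14483862730131936 2
25 60 -9 [ 0.06  0.45  2.43  2.75  0.88 -1.46] 0.15380660691022285 2
32 -50 -80 [ 0.4   0.26  2.54  3.15  0.68 -1.57] 0.03619838530489883 2
32 -50 -60 [ 0.39  0.28  2.5   3.15  0.65 -1.57] 0.07578214764382629 2
32 -50 -9 [ 0.3
[... 327 characters left out ...]
267 2
38 -50 -60 [ 0.39  0.2   2.45  3.15  0.42 -1.58] 0.1270171500574948 2
38 -50 -9 [ 0.39  0.26  2.35  3.15  0.38 -1.58] 0.22691054830059 2
38 -10 -9 [ 0.28  0.2   2.34  2.87  0.32 -1.38] 0.20623439749502503 4
38 20 -9 [ 0.19  0.21  2.33  2.65  0.34 -1.23] 0.23182076222107956 4
38 60 -9 [ 0.1   0.29  2.34  2.57  0.44 -1.23] 0.24383692992147576 2
45 -50 -80 [ 0.39  0.12  2.42  3.16  0.18 -1.58] 0.0749000532435171 4
45 -50 -60 [ 0.39  0.15  2.39  3.16  0.18 -1.58] 0.06512745226869494 4
45 -50 -9 [ 0.39  0.21  2.29  3.16  0.14 -1.59] 0.03436199060255453 4
45 20 -9 [ 0.2   0.18  2.27  2.11  0.15 -0.67] 0.042801285138962766 4
45 60 -9 [ 0.12  0.25  2.27  2.21  0.24 -0.85] 0.12939793377372216 4
```

```bash
cat > ang.py <<'E'
from h import *
from ik import HUB,RW
def polar(d,nut=None,C=HUB,rs=np.arange(48,84,2)):
    # sample spoke-front surface; nut= observed nut px for shift
    an=np.radians(np.arange(0,360,1.))
    xf=np.interp(rs,[40,62,82],[-30,-24,-18])
    A,Rr=np.meshgrid(an,rs,indexing='ij');X=np.broadcast_to(xf,A.shape)
    L=np.stack([X,-Rr*np.sin(A),Rr*np.cos(A)],-1).reshape(-1,3)  # angle clockwise from top (robot view)
    uv=proj(d,C+L@RW.T)
    if nut is not None: uv=uv+(np.array(nut)-proj(d,C+RW@np.array([-48,0,0]))[0])
    m=uv.reshape(*A.shape,2).astype(np.float32)
    f=cv2.remap(d["frame"],m[...,0],m[...,1],cv2.INTER_LINEAR).astype(float)
    red=f[...,0]-np.maximum(f[...,1],f[...,2])
    return red.mean(1)
def phase(w,mask=None):
    # per-spoke centroid
    out=[]
    t=(w.max()*.5)
    on=w>t;idx=np.arange(360);start=np.argmin(w)
    o=np.roll(on,-start);k=0
    segs=[]
    for i in range(360):
        if o[i] and (i==0 or not o[i-1]): s=i
        if o[i] and (i==359 or not o[i+1]): segs.append(((s+i)/2+start, i-s+1))
    return [(round(((a+180)%360)-180,1),n) for a,n in segs]
E
python3 - <<'E'
from ang import *
s=dict(np.load("scene0.npz"));t=dict(np.load("top0.npz"))
print(proj(s,HUB+RW@np.array([-48,0,0])),proj(t,HUB+RW@np.array([-48,0,0])))
print(phase(polar(s)));print(phase(polar(s,(210.0,179.5))));print(phase(polar(t)));print(phase(polar(t,(215,195.6))))
E
```

```text
[[211.09734605 181.17937757]] [[215.88933476 196.81682806]]
[(np.float64(45.5), 14), (np.float64(118.5), 4), (np.float64(-156.0), 9), (np.float64(-83.5), 14), (np.float64(-19.5), 10)]
[(np.float64(51.5), 14), (np.float64(123.5), 8), (np.float64(-162.0), 7), (np.float64(-89.0), 13), (np.float64(-18.5), 10)]
[(np.float64(-77.5), 20), (np.float64(-33.0), 15), (np.float64(-10.5), 8), (np.float64(40.5), 24), (np.float64(97.5), 44), (np.float64(162.0), 65), (np.float64(-132.5), 32)]
[(np.float64(-33.0), 15), (np.float64(-12.0), 5), (np.float64(47.0), 25), (np.float64(107.0), 43), (np.float64(172.5), 22), (np.float64(-139.5), 24), (np.float64(-84.0), 19)]
```

```bash
sed -i 's/HUB=.*/HUB=np.array([545.5,190.,170.]);YAW=.39/' ik.py
python3 - <<'E'
from fk import *
np.set_printoptions(suppress=True,precision=3,linewidth=150)
q0=np.array([-0.446,-0.212,2.215,1.019,0.592,-0.778])
a=np.radians(-55)
p=HUB+RW@np.array([-70,-60*np.sin(a),60*np.cos(a)])
q=[q for q,m in ik(p,toolR(np.radians(33),np.pi/2)) if m.min()>0][0];print(p,q)
qa=q.copy();qa[0]=-.42
r,a=rows(q0,qa,15);print(r.round(2));print(np.array([x[0] for x in a]).round(0))
r,a=rows(qa,q,12);print(r[:2]);print(np.array([x[0] for x in a]).round(0))
E
```

```text
[462.07  208.845 204.415] [ 0.413  0.27   2.515  3.173  0.639 -1.584]
[[  7.39  -5.37  12.39  -0.01   0.05   0.09]
 [  3.94  -3.73  11.21  -0.02   0.04   0.09]
 [  0.57  -1.95   9.97  -0.02   0.04   0.09]
 [ -2.72  -0.06   8.68  -0.03   0.03   0.09]
 [ -5.9    1.94   7.37  -0.03   0.02   0.09]
 [ -8.95   4.03   6.06  -0.04   0.01   0.09]
 [-11.85   6.2    4.77  -0.04   0.     0.09]
 [-14.59   8.41   3.53  -0.05  -0.     0.09]
 [-17.16  10.67   2.34  -0.06  -0.01   0.09]
 [-19.53  12.95   1.24  -0.06  -0.02   0.08]
 [-21.7   15.23   0.23  -0.07  -0.02   0.08]
 [-23.65  17.49  -0.67  -0.07  -0.03   0.08]
 [-25.39  19.73  -1.45  -0.07  -0.04   0.07]
 [-26.9   21.92  -2.1   -0.08  -0.04   0.07]
 [-28.17  24.04  -2.62  -0.08  -0.05   0.06]]
[[ 506.  -66.  400.]
 [ 513.  -55.  392.]
 [ 521.  -47.  385.]
 [ 528.  -44.  379.]
 [ 534.  -43.  372.]
 [ 540.  -47.  365.]
 [ 545.  -54.  357.]
 [ 548.  -64.  348.]
 [ 549.  -77.  336.]
 [ 547.  -92.  323.]
 [ 543. -109.  307.]
 [ 535. -127.  290.]
 [ 524. -146.  270.]
 [ 508. -165.  249.]
 [ 489. -184.  227.]
 [ 465. -201.  204.]]
[[ -1.324 -35.091  -2.039   0.058   0.     -0.038]
 [ -1.324 -35.091  -2.039   0.058  -0.     -0.038]]
[[ 465. -201.  204.]
 [ 478. -168.  204.]
 [ 489. -135.  204.]
 [ 497. -101.  204.]
 [ 503.  -66.  204.]
 [ 506.  -31.  204.]
 [ 507.    4.  204.]
 [ 506.   39.  204.]
 [ 502.   74.  204.]
 [ 495.  109.  204.]
 [ 487.  143.  204.]
 [ 475.  176.  204.]
 [ 462.  209.  204.]]
```

Request:
move_arm(
  deltas=[
    [7.5,-5.5,12.5,-0.01,0.05,0.09],
    [4,-3.5,11,-0.02,0.04,0.09],
    [0.5,-2,10,-0.02,0.04,0.09],
    [-2.5,0,8.5,-0.03,0.03,0.09],
    [-6,2,7.5,-0.03,0.02,0.09],
  ],
)

```text
t: 2.6
ee_pos: [543.0, -47.2, 370.3]
orientation: [2.382, 0.91, 1.6]
ft_force: [0.1, 0.4, -0.5]
width: 0.4
```

Request:
move_arm(
  deltas=[
    [-9,4,6,-0.04,0.01,0.09],
    [-12,6,5,-0.04,0,0.09],
    [-14.5,8.5,3.5,-0.05,0,0.09],
    [-17,10.5,2.5,-0.06,-0.01,0.09],
    [-19.5,13,1,-0.06,-0.02,0.08],
  ],
)

```text
t: 3.02
ee_pos: [545.5, -111.6, 307.7]
orientation: [2.536, 0.126, 1.689]
ft_force: [0.1, -0.4, -0.4]
width: 0.4
```

```bash
python3 o.py;python3 - <<'E'
from fk import *
from workcell import ctrl
np.set_printoptions(suppress=True,precision=2,linewidth=150)
q0=ctrl.get_obs()['qpos']
qa=np.array([-.42,  0.27,   2.515 , 3.173,  0.639 ,-1.584])
r,a=rows(q0,qa,6);print(r.round(2));print(np.array([x[0] for x in a]).round(0))
E
```

```text
3.0167 q [-0.418  0.125  2.419  2.528  0.646 -1.345] p [ 545.48  -111.638  307.699] ft [ 0.112 -0.372 -0.354] w 0.4414320558212086
[[ 0.384  0.018  0.923]
 [ 0.119 -0.992 -0.03 ]
 [ 0.916  0.122 -0.383]]
[[-18.56  13.55  -0.63  -0.05  -0.02   0.06]
 [-19.62  14.73  -1.05  -0.06  -0.03   0.06]
 [-20.57  15.88  -1.41  -0.06  -0.03   0.05]
 [-21.43  17.01  -1.71  -0.06  -0.04   0.05]
 [-22.18  18.12  -1.95  -0.06  -0.04   0.05]
 [-22.83  19.19  -2.13  -0.06  -0.04   0.05]]
[[ 546. -112.  307.]
 [ 539. -128.  292.]
 [ 529. -143.  276.]
 [ 517. -159.  259.]
 [ 502. -174.  241.]
 [ 485. -188.  223.]
 [ 466. -201.  205.]]
```

Request:
move_arm(
  deltas=[
    [-18.5,13.5,-0.5,-0.05,-0.02,0.06],
    [-19.5,14.5,-1,-0.06,-0.03,0.06],
    [-20.5,16,-1.5,-0.06,-0.03,0.05],
    [-21.5,17,-1.5,-0.06,-0.04,0.05],
    [-22,18,-2,-0.06,-0.04,0.05],
  ],
)

```text
t: 3.43
ee_pos: [480.6, -190.2, 217.1]
orientation: [2.542, -0.489, 1.423]
ft_force: [-0.2, -0.0, 0.1]
width: 0.5
```

Request:
move_arm(
  deltas=[
    [-22,10,-2,-0.06,-0.04,0.04],
    [-1.5,-35,-2,0.058,0,-0.038],
    [-1.5,-35,-2,0.058,0,-0.038],
    [-1.5,-35,-2,0.058,0,-0.038],
    [-1.5,-35,-2,0.058,0,-0.038],
  ],
)

```text
t: 3.85
ee_pos: [500.2, -61.0, 193.5]
orientation: [2.698, -0.258, 1.419]
ft_force: [-0.3, -0.2, -0.5]
width: 0.7
```

```bash
python3 o.py;python3 - <<'E'
from fk import *
from workcell import ctrl
np.set_printoptions(suppress=True,precision=2,linewidth=150)
q0=ctrl.get_obs()['qpos']
qa=np.array([.413,  0.27,   2.515 , 3.173,  0.639 ,-1.584])
r,a=rows(q0,qa,9);print(r.round(3));print(np.array([x[0] for x in a]).round(0))
E
```

```text
3.85 q [-0.106  0.29   2.512  3.251  0.63  -1.608] p [500.201 -61.022 193.503] ft [-0.284 -0.153 -0.529] w 0.6672472087660617
[[ 0.556 -0.186  0.81 ]
 [-0.11  -0.982 -0.15 ]
 [ 0.824 -0.006 -0.567]]
[[ -0.54 -30.53  -2.8    0.05   0.    -0.04]
 [ -0.46 -30.56  -2.73   0.05   0.    -0.04]
 [ -0.39 -30.59  -2.66   0.05   0.    -0.04]
 [ -0.32 -30.62  -2.59   0.05   0.    -0.04]
 [ -0.24 -30.65  -2.52   0.05   0.    -0.04]
 [ -0.17 -30.68  -2.45   0.05   0.    -0.04]
 [ -0.1  -30.7   -2.38   0.05   0.    -0.04]
 [ -0.02 -30.73  -2.31   0.05   0.    -0.04]
 [  0.05 -30.75  -2.24   0.05   0.    -0.04]]
[[501. -61. 193.]
 [504. -31. 194.]
 [505.   0. 196.]
 [505.  31. 197.]
 [502.  61. 198.]
 [498.  92. 200.]
 [492. 122. 201.]
 [484. 152. 202.]
 [474. 181. 203.]
 [462. 209. 205.]]
```

Request:
move_arm(
  deltas=[
    [0,-30.5,-3,0.05,0,-0.04],
    [0,-30.5,-3,0.05,0,-0.04],
    [0,-30.5,-3,0.05,0,-0.04],
    [0,-30.5,-3,0.05,0,-0.04],
    [0,-30.5,-3,0.05,0,-0.04],
  ],
)

```text
t: 4.27
ee_pos: [496.4, 99.6, 200.9]
orientation: [-2.728, -0.216, -1.431]
ft_force: [0.5, 1.3, -0.4]
width: 0.9
```

```bash
python3 o.py
cat > st.py <<'E'
from fk import *
from workcell import ctrl
np.set_printoptions(suppress=True,precision=2,linewidth=150)
o=ctrl.get_obs();R=Ro.from_rotvec(o['orientation']).as_matrix()
L=RW.T@(o['ee_pos']-HUB)
print('t',round(o['t'],2),'local',L,'r',np.hypot(L[1],L[2]),'beta',np.degrees(np.arctan2(-L[1],L[2])),'ft',RW.T@o['ft_force'],'margins',np.minimum(o['qpos']-lo,hi-o['qpos']))
print('tool axes local',(RW.T@R).tolist())
E
python3 st.py
```

```text
4.2667 q [ 0.213  0.261  2.502  3.255  0.587 -1.643] p [496.406  99.611 200.89 ] ft [ 0.459  1.321 -0.423] w 0.8861230755626768
[[ 0.561  0.148  0.814]
 [ 0.099 -0.989  0.112]
 [ 0.822  0.018 -0.57 ]]
t 4.27 local [-79.77 -64.94  30.89] r 71.90965495729408 beta 64.56014382325621 ft [ 0.93  1.05 -0.42] margins [2.79 1.16 0.08 1.2  0.48 0.9 ]
tool axes local [[0.5568671058449076, -0.23864530588307997, 0.7955799421855028], [-0.12177504208896842, -0.970942935098383, -0.20601130043463026], [0.8216263539785872, 0.017839135699599672, -0.5697472243770431]]
```

```bash
cat > plan.py <<'E'
from fk import *
from workcell import ctrl
np.set_printoptions(suppress=True,precision=3,linewidth=150)
def cur():
    o=ctrl.get_obs();return o['ee_pos'],Ro.from_rotvec(o['orientation'])
def plan(wps,pitch=33):
    # wps: local positions, one per row; orientation slerps to target with <=.12/row
    p,R=cur();Rt=Ro.from_matrix(toolR(np.radians(pitch),np.pi/2))
    n=len(wps);tot=(R.inv()*Rt).as_rotvec();st=tot/max(n,np.linalg.norm(tot)/.11)
    for w in wps:
        pw=HUB+RW@np.array(w)
        d=R.inv().apply(pw-p);rem=(R.inv()*Rt).magnitude();s=st if rem>np.linalg.norm(st) else (R.inv()*Rt).as_rotvec()
        R2=R*Ro.from_rotvec(s)
        best=[(q,m) for q,m in ik(pw,R2.as_matrix()) if q[4]>0]
        print(np.concatenate([d.round(1),s.round(3)]).tolist(),'marg',best[0][1].min().round(2) if best else None,'left',round(rem,3))
        p,R=pw,R2
def lin(target,n):
    p,_=cur();L=RW.T@(p-HUB);return [L+(np.array(target)-L)*k/n for k in range(1,n+1)]
E
python3 -c "
from plan import *
plan(lin([-65,49,34],5),33)"
```

```text
[-0.6, -22.8, -2.7, 0.042, 0.006, -0.024] marg 0.07 left 0.244
[-0.1, -22.9, -1.7, 0.042, 0.006, -0.024] marg 0.07 left 0.195
[0.5, -23.0, -0.8, 0.042, 0.006, -0.024] marg 0.07 left 0.146
[1.1, -23.0, 0.2, 0.042, 0.006, -0.024] marg 0.07 left 0.098
[1.6, -22.9, 1.2, 0.042, 0.006, -0.024] marg 0.07 left 0.049
```

Request:
move_arm(
  deltas=[
    [-0.5,-23,-2.5,0.042,0.006,-0.024],
    [0,-23,-1.5,0.042,0.006,-0.024],
    [0.5,-23,-1,0.042,0.006,-0.024],
    [1,-23,0,0.042,0.006,-0.024],
    [1.5,-23,1,0.042,0.006,-0.024],
  ],
)

```text
t: 4.68
ee_pos: [463.8, 218.3, 204.7]
orientation: [-2.55, -0.526, -1.383]
ft_force: [0.5, 0.3, 0.7]
width: 0.4
```

```bash
python3 st.py
cat > look.py <<'E'
import sys
from ang import *
from workcell import eyes
k=sys.argv[1]
ims=[]
for n,(y0,y1,x0,x1),nut in(("scene",(120,245,140,265),(210.0,179.5)),("top",(140,245,150,255),(215,195.6))):
    d=eyes.get_image(n);np.savez(f"{n}{k}.npz",**d)
    a=d["frame"][y0:y1,x0:x1,::-1];ims.append(cv2.resize(a,(400,400),interpolation=cv2.INTER_CUBIC))
    if n=="scene": print(n,phase(polar(d,nut)))
cv2.imwrite(f"pics/look{k}.png",np.hstack(ims))
E
python3 look.py 1
```

```text
t 4.68 local [-64.8   57.27  34.7 ] r 66.9628236090219 beta -58.79057265069606 ft [0.59 0.06 0.65] margins [2.57 1.18 0.08 1.28 0.52 0.96]
tool axes local [[0.5454189911325869, 0.01663171202070225, 0.8379985144779026], [0.008887048963378838, -0.9998616590330511, 0.014059984224635511], [0.8381164265617478, -0.0002212485817369436, -0.5454913441810341]]
scene [(np.float64(54.5), 360)]
```

View pics/look1.png

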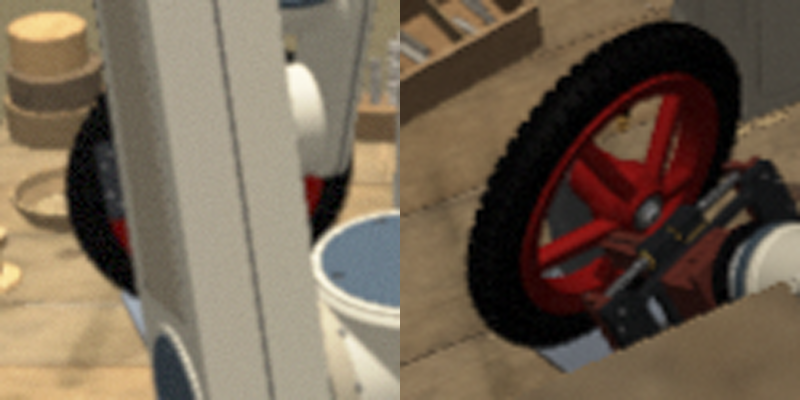

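Run:
```python
from ang import *
d=dict(np.load("top1.npz"));y0,x0=160,180
im=cv2.resize(d["frame"][160:245,180:260,::-1],None,fx=7,fy=7,interpolation=cv2.INTER_CUBIC)
for L,c in(([-65,57,35],(255,255,0)),([-9,50,34],(0,255,0)),([-48,0,0],(255,0,255))):
    q=(proj(d,HUB+RW@np.array(L))[0]-[x0,y0]+.5)*7;cv2.circle(im,tuple(q.astype(int)),4,c,-1)
cv2.imwrite("pics/t1z.png",im)
```

```text
(no output)
```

View pics/t1z.png

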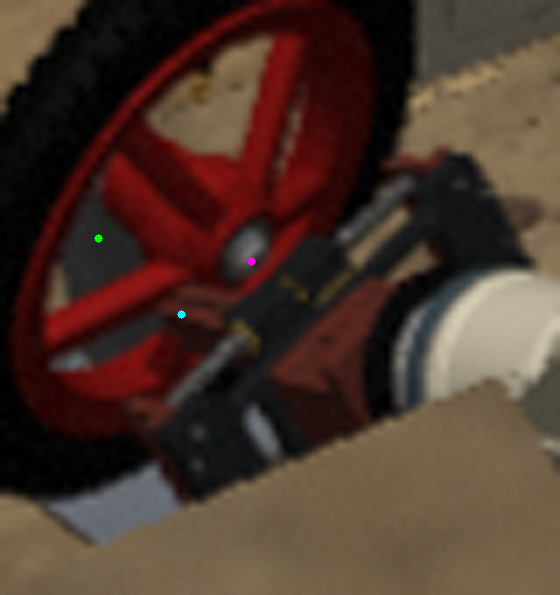

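```bash
python3 -c "
from plan import *
plan(lin([-8,50,35],5),33)"
```

```text
[6.2, 1.7, 9.4, -0.003, 0.0, 0.002] marg 0.1 left 0.017
[6.2, 1.7, 9.4, -0.003, 0.0, 0.002] marg 0.12 left 0.014
[6.2, 1.7, 9.4, -0.003, 0.0, 0.002] marg 0.14 left 0.01
[6.2, 1.6, 9.4, -0.003, 0.0, 0.002] marg 0.17 left 0.007
[6.2, 1.6, 9.5, -0.003, 0.0, 0.002] marg 0.19 left 0.003
```

Request:
move_arm(
  deltas=[
    [0,4,0,-0.003,0,0.002],
    [3,3,5,-0.003,0,0.002],
    [6,0.5,9,-0.003,0,0.002],
    [6,0,9,-0.003,0,0.002],
    [6,0,9,-0.003,0,0.002],
  ],
)

```text
t: 5.2
ee_pos: [504.4, 223.6, 203.7]
orientation: [-2.568, -0.496, -1.387]
ft_force: [-0.8, -1.1, 0.3]
width: 0.5
```

```bash
python3 st.py; python3 -c "
from plan import *
plan(lin([-8,50,35],3),33)"
```

```text
t 5.2 local [-25.27  46.72  33.74] r 57.63112796159545 beta -54.169484129456436 ft [-1.22 -0.73  0.34] margins [2.59 1.21 0.16 1.27 0.47 0.95]
tool axes local [[0.5485373027860924, -0.008090321273079258, 0.8360869417434152], [-0.004645047085100577, -0.9999672421524602, -0.006628586544644091], [0.8361131807295803, -0.00024763622715265327, -0.5485569138080046]]
[3.5, -1.1, 4.6, 0.002, 0.002, -0.002] marg 0.17 left 0.009
[3.5, -1.1, 4.6, 0.002, 0.002, -0.002] marg 0.18 left 0.006
[3.5, -1.1, 4.6, 0.002, 0.002, -0.002] marg 0.19 left 0.003
```

Request:
move_arm(
  deltas=[
    [3.5,-1,4.5,0,0,0],
    [3.5,-1,4.5,0,0,0],
    [3.5,-1,4.5,0,0,0],
  ],
)

```text
t: 5.45
ee_pos: [523.9, 233.4, 206.0]
orientation: [-2.568, -0.492, -1.391]
ft_force: [-0.5, -0.1, 0.2]
width: 0.2
```

```bash
python3 st.py; python3 look.py 2
python3 - <<'E'
from ang import *
d=dict(np.load("top2.npz"))
cv2.imwrite("pics/t2z.png",cv2.resize(d["frame"][150:245,160:260,::-1],None,fx=6,fy=6,interpolation=cv2.INTER_CUBIC))
E
```

```text
t 5.45 local [-3.45 48.34 35.96] r 60.24841107296045 beta -53.35566513464095 ft [-0.51  0.07  0.23] margins [2.59 1.22 0.2  1.25 0.44 0.94]
tool axes local [[0.5464938073328738, -0.011323159431132367, 0.8373865920871413], [-0.006516001260979893, -0.9999358144792645, -0.009268691884836807], [0.8374377948686016, -0.0003911293728277309, -0.5465325120644031]]
scene [(np.float64(40.5), 360)]
```

View pics/t2z.png

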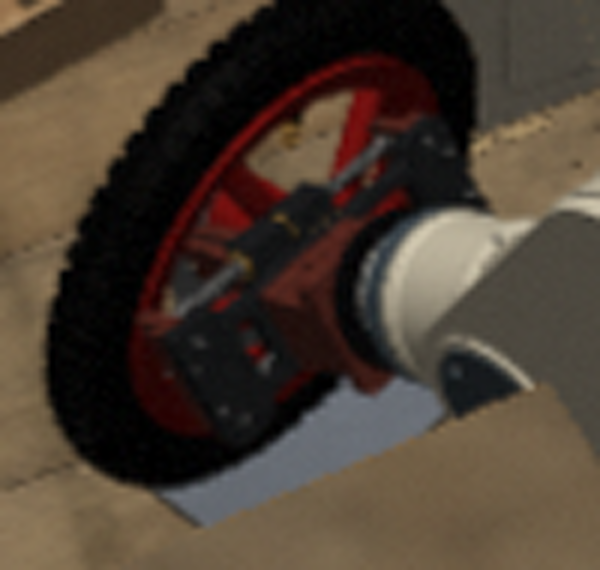

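```bash
cat > arc.py <<'E'
import sys
from plan import *
# next rows along the circle: C = TCP + 6 up
db=float(sys.argv[1]);n=int(sys.argv[2]) if len(sys.argv)>2 else 5; r=60;x=-8
p,_=cur();L=RW.T@(p-HUB);C=L+[0,0,6];b=np.arctan2(-C[1],C[2]);print('beta',np.degrees(b),'rC',np.hypot(C[1],C[2]),'x',L[0])
plan([[L[0]+(x-L[0])*min(1,k/3),-r*np.sin(b+db*k),r*np.cos(b+db*k)-6] for k in range(1,n+1)])
E
python3 arc.py .045
```

```text
beta -48.952183799746884 rC 64.43018937231574 x -3.1460831524466606
[-1.6, 5.2, -0.8, 0.002, 0.0, -0.001] marg 0.19 left 0.011
[0.7, 1.9, -2.4, 0.002, 0.0, -0.001] marg 0.19 left 0.009
[0.7, 2.0, -2.3, 0.002, 0.0, -0.001] marg 0.19 left 0.007
[1.5, 2.1, -0.9, 0.002, 0.0, -0.001] marg 0.19 left 0.004
[1.4, 2.1, -0.9, 0.002, 0.0, -0.001] marg 0.19 left 0.002
```

Request:
move_arm(
  deltas=[
    [-1.5,2,-1,0,0,0],
    [0.5,2,-2.5,0,0,0],
    [0.5,2,-2.5,0,0,0],
    [1.5,2,-1,0,0,0],
    [1.5,2,-1,0,0,0],
  ],
)

```text
t: 5.97
ee_pos: [520.4, 221.3, 211.8]
orientation: [-2.569, -0.495, -1.387]
ft_force: [-0.5, 0.4, 0.3]
width: 0.7
```

```bash
python3 st.py|head -1;python3 arc.py .045
```

```text
t 5.97 local [-11.33  38.53  41.79] r 56.84060161824618 beta -42.671099228536754 ft [-0.25  0.59  0.34] margins [2.62 1.19 0.19 1.31 0.43 0.97]
beta -38.872616714495585 rC 61.38699459057171 x -11.33191406784781
[1.1, 3.0, 0.6, 0.002, 0.001, -0.001] marg 0.19 left 0.011
[1.9, 2.2, 0.1, 0.002, 0.001, -0.001] marg 0.19 left 0.008
[1.8, 2.3, 0.1, 0.002, 0.001, -0.001] marg 0.19 left 0.006
[1.1, 2.3, -0.7, 0.002, 0.001, -0.001] marg 0.19 left 0.004
[1.0, 2.4, -0.7, 0.002, 0.001, -0.001] marg 0.19 left 0.002
```

Request:
move_arm(
  deltas=[
    [1,2.5,0.5,0,0,0],
    [2,2.5,0,0,0,0],
    [2,2.5,0,0,0,0],
    [1,2.5,-0.5,0,0,0],
    [1,2.5,-0.5,0,0,0],
  ],
)

```text
t: 6.38
ee_pos: [524.7, 210.4, 216.4]
orientation: [-2.573, -0.506, -1.377]
ft_force: [0.5, 4.3, -3.7]
width: 0.1
```

```bash
python3 st.py|head -1;python3 arc.py .045
```

```text
t 6.38 local [-11.47  26.75  46.37] r 53.5315262962532 beta -29.98204852790645 ft [ 2.11  3.78 -3.74] margins [2.66 1.18 0.19 1.39 0.4  1.01]
beta -27.059367489232002 rC 58.80510907159482 x -11.474827301255605
[2.5, 1.9, -0.3, 0.001, 0.002, 0.0] marg 0.19 left 0.013
[1.5, 2.5, 0.4, 0.001, 0.002, 0.0] marg 0.2 left 0.01
[1.4, 2.5, 0.4, 0.001, 0.002, 0.0] marg 0.2 left 0.008
[0.7, 2.6, -0.5, 0.001, 0.002, 0.0] marg 0.2 left 0.005
[0.6, 2.6, -0.4, 0.001, 0.002, 0.0] marg 0.2 left 0.003
```

Request:
move_arm(
  deltas=[
    [2.5,2.5,0.5,0,0,0],
    [1.5,2.5,0.5,0,0,0],
    [1.5,2.5,0.5,0,0,0],
    [1,2.5,0,0,0,0],
    [1,2.5,0,0,0,0],
  ],
)

```text
t: 6.8
ee_pos: [531.4, 199.6, 219.6]
orientation: [-2.578, -0.512, -1.367]
ft_force: [-2.7, 5.7, -4.6]
width: 0.1
```

```bash
python3 st.py|head -1;python3 arc.py .045
```

```text
t 6.8 local [-9.37 14.22 49.58] r 51.581823250385035 beta -15.99942550465366 ft [-0.33  6.25 -4.59] margins [2.7  1.16 0.2  1.47 0.37 1.06]
beta -14.347663467014982 rC 57.37324961421396 x -9.373327469497685
[2.9, 2.0, -1.4, 0.0, 0.004, 0.001] marg 0.2 left 0.021
[0.7, 2.7, 0.1, 0.0, 0.004, 0.001] marg 0.2 left 0.016
[0.6, 2.7, 0.2, 0.0, 0.004, 0.001] marg 0.2 left 0.012
[0.2, 2.7, -0.1, 0.0, 0.004, 0.001] marg 0.2 left 0.008
[0.1, 2.7, -0.1, 0.0, 0.004, 0.001] marg 0.2 left 0.004
```

Request:
move_arm(
  deltas=[
    [2.5,2.5,-1,0,0.004,0],
    [1,2.5,0,0,0.004,0],
    [0.5,2.5,0,0,0.004,0],
    [0.5,2.5,0,0,0.004,0],
    [0,2.5,0,0,0.004,0],
  ],
)

```text
t: 7.22
ee_pos: [536.0, 189.1, 222.5]
orientation: [-2.562, -0.518, -1.384]
ft_force: [-1.0, 7.1, -1.8]
width: 0.4
```

```bash
python3 st.py|head -1;python3 arc.py .045
```

```text
t 7.22 local [-9.14  2.74 52.49] r 52.55813201357893 beta -2.9901217695350732 ft [ 1.77  6.96 -1.76] margins [2.75 1.17 0.2  1.55 0.39 1.1 ]
beta -2.6838463045091974 rC 58.55079980067646 x -9.139971328543007
[1.5, 2.6, -0.5, -0.001, 0.001, 0.001] marg 0.2 left 0.009
[0.1, 2.7, 0.3, -0.001, 0.001, 0.001] marg 0.2 left 0.007
[0.0, 2.7, 0.4, -0.001, 0.001, 0.001] marg 0.2 left 0.006
[-0.3, 2.7, 0.2, -0.001, 0.001, 0.001] marg 0.2 left 0.004
[-0.4, 2.7, 0.2, -0.001, 0.001, 0.001] marg 0.2 left 0.002
```

Request:
move_arm(
  deltas=[
    [1,2.5,-0.5,0,0.001,0.001],
    [0,2.5,0.5,0,0.001,0.001],
    [0,2.5,0.5,0,0.001,0.001],
    [-0.5,2.5,0.5,0,0.001,0.001],
    [-0.5,2.5,0.5,0,0,0],
  ],
)

```text
t: 7.63
ee_pos: [540.4, 179.0, 221.6]
orientation: [-2.554, -0.521, -1.386]
ft_force: [-4.4, 6.6, 0.6]
width: 0.5
```

```bash
python3 st.py|head -1;python3 arc.py .045
```

```text
t 7.63 local [-8.91 -8.28 51.58] r 52.24259081263511 beta 9.117379763606593 ft [-1.52  7.77  0.63] margins [2.79 1.17 0.2  1.63 0.41 1.14]
beta 8.1809544266591 rC 58.17455505692464 x -8.912715171343025
[1.3, 2.9, -0.5, -0.002, 0.0, 0.002] marg 0.2 left 0.012
[-0.3, 2.6, 0.5, -0.002, 0.0, 0.002] marg 0.2 left 0.009
[-0.4, 2.6, 0.6, -0.002, 0.0, 0.002] marg 0.2 left 0.007
[-0.7, 2.6, 0.4, -0.002, 0.0, 0.002] marg 0.2 left 0.005
[-0.8, 2.5, 0.5, -0.002, 0.0, 0.002] marg 0.2 left 0.002
```

Request:
move_arm(
  deltas=[
    [1,3,-0.5,-0.002,0,0.002],
    [-0.5,3,0.5,-0.002,0,0.002],
    [-0.5,3,0.5,-0.002,0,0.002],
    [-1,3,0.5,-0.002,0,0.002],
    [-1,3,0.5,-0.002,0,0.002],
  ],
)

```text
t: 8.05
ee_pos: [546.3, 166.9, 220.7]
orientation: [-2.553, -0.512, -1.393]
ft_force: [-2.9, 6.0, 0.8]
width: 0.4
```

```bash
python3 st.py|head -1;python3 arc.py .05
```

```text
t 8.05 local [ -8.   -21.66  50.75] r 55.17723959748209 beta 23.117797724285467 ft [-0.35  6.65  0.82] margins [2.82 1.18 0.2  1.68 0.42 1.17]
beta 20.895125377261063 rC 60.74113581195925 x -7.996598267437372
[-1.5, 2.5, 1.0, -0.001, -0.001, 0.001] marg 0.2 left 0.007
[-1.1, 2.7, 0.7, -0.001, -0.001, 0.001] marg 0.2 left 0.005
[-1.2, 2.6, 0.8, -0.001, -0.001, 0.001] marg 0.2 left 0.004
[-1.3, 2.6, 0.8, -0.001, -0.001, 0.001] marg 0.2 left 0.003
[-1.4, 2.5, 0.9, -0.001, -0.001, 0.001] marg 0.2 left 0.001
```

Request:
move_arm(
  deltas=[
    [-1.5,2.5,1,-0.001,0,0.001],
    [-1,2.5,0.5,-0.001,0,0.001],
    [-1.5,2.5,1,-0.001,0,0.001],
    [-1.5,2.5,1,-0.001,0,0.001],
    [-1.5,2.5,1,0,0,0],
  ],
)

```text
t: 8.47
ee_pos: [551.8, 157.1, 215.2]
orientation: [-2.545, -0.512, -1.402]
ft_force: [-3.2, 5.2, 1.7]
width: 0.4
```

```bash
python3 st.py|head -1;python3 arc.py .05; python3 look.py 3;python3 - <<'E'
from ang import *
d=dict(np.load("top3.npz"))
cv2.imwrite("pics/t3z.png",cv2.resize(d["frame"][150:245,160:260,::-1],None,fx=6,fy=6,interpolation=cv2.INTER_CUBIC))
E
```

```text
t 8.47 local [ -6.7  -32.78  45.21] r 55.841072948126296 beta 35.94287163458667 ft [-1.03  6.03  1.69] margins [2.86 1.21 0.2  1.72 0.46 1.18]
beta 32.622169112589724 rC 60.800776329703204 x -6.703471892549628
[-2.2, 2.1, 0.9, -0.001, -0.002, 0.001] marg 0.2 left 0.014
[-1.8, 2.4, 0.6, -0.001, -0.002, 0.001] marg 0.2 left 0.011
[-1.9, 2.3, 0.7, -0.001, -0.002, 0.001] marg 0.2 left 0.009
[-1.7, 2.2, 1.1, -0.001, -0.002, 0.001] marg 0.2 left 0.006
[-1.8, 2.1, 1.2, -0.001, -0.002, 0.001] marg 0.21 left 0.003
scene [(np.float64(-88.0), 11)]
```

View pics/t3z.png

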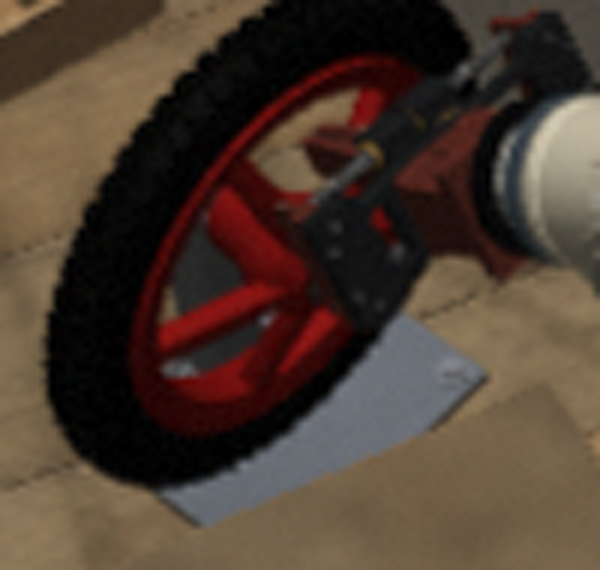

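Request:
move_arm(
  deltas=[
    [-2,2,1,-0.001,-0.002,0.001],
    [-2,2.5,0.5,-0.001,-0.002,0.001],
    [-2,2.5,0.5,-0.001,-0.002,0.001],
    [-2,2,1,-0.001,-0.002,0.001],
    [-2,2,1,-0.001,-0.002,0.001],
  ],
)

```text
t: 8.98
ee_pos: [556.8, 147.6, 208.8]
orientation: [-2.546, -0.508, -1.404]
ft_force: [-2.5, 4.7, 2.8]
width: 0.9
```

```bash
python3 st.py|head -1;python3 arc.py .05
```

```text
t 8.98 local [ -5.64 -43.55  38.77] r 58.311074812023776 beta 48.325134707242725 ft [-0.56  5.35  2.76] margins [2.89 1.23 0.21 1.75 0.48 1.19]
beta 44.21065573764779 rC 62.46147433198077 x -5.639082506104472
[-3.7, 0.4, 1.4, -0.001, -0.003, 0.0] marg 0.2 left 0.014
[-2.3, 2.0, 0.5, -0.001, -0.003, 0.0] marg 0.2 left 0.011
[-2.4, 1.9, 0.6, -0.001, -0.003, 0.0] marg 0.2 left 0.008
[-2.0, 1.8, 1.3, -0.001, -0.003, 0.0] marg 0.2 left 0.006
[-2.1, 1.6, 1.4, -0.001, -0.003, 0.0] marg 0.21 left 0.003
```

Request:
move_arm(
  deltas=[
    [-3,1,1,-0.001,-0.003,0],
    [-2.5,2,0.5,-0.001,-0.003,0],
    [-2.5,2,0.5,-0.001,-0.003,0],
    [-2,1.5,1,-0.001,-0.003,0],
    [-2,1.5,1,0,-0.003,0],
  ],
)

```text
t: 9.4
ee_pos: [559.9, 139.5, 199.6]
orientation: [-2.554, -0.51, -1.4]
ft_force: [-1.3, 4.3, 3.0]
width: 0.5
```

```bash
python3 st.py|head -1;python3 look.py 4;python3 - <<'E'
from ang import *
d=dict(np.load("top4.npz"));a=cv2.resize(d["frame"][160:245,165:250,::-1],(400,400),interpolation=cv2.INTER_CUBIC)
d=dict(np.load("scene4.npz"));b=cv2.resize(d["frame"][120:220,150:250,::-1],(400,400),interpolation=cv2.INTER_CUBIC)
cv2.imwrite("pics/z4.png",np.hstack([a,b]))
E
```

```text
t 9.4 local [ -5.83 -52.19  29.63] r 60.01200387240335 beta 60.41581230833541 ft [0.47 4.46 3.03] margins [2.91 1.25 0.21 1.76 0.5  1.18]
scene [(np.float64(-67.0), 13)]
```

View pics/z4.png

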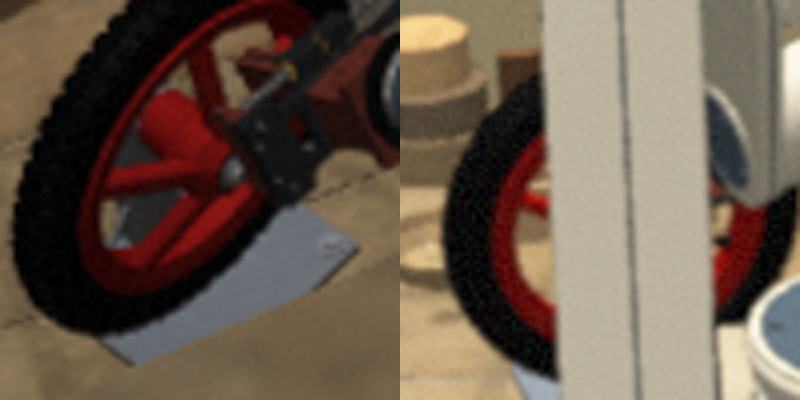

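```bash
python3 -c "
from plan import *
a=[-7,-50,34]
plan([a,[-15,-50,34],[-30,-50,35],[-47,-50,36],[-62,-48,38]])"
```

```text
[3.5, -2.6, -3.5, 0.0, -0.001, 0.001] marg 0.21 left 0.007
[-4.3, -0.0, -6.7, 0.0, -0.001, 0.001] marg 0.19 left 0.006
[-7.3, -0.0, -13.2, 0.0, -0.001, 0.001] marg 0.16 left 0.004
[-8.4, -0.0, -14.8, 0.0, -0.001, 0.001] marg 0.13 left 0.003
[-6.5, -2.0, -13.7, 0.0, -0.001, 0.001] marg 0.1 left 0.001
```

Request:
move_arm(
  deltas=[
    [3.5,-2.5,-3.5,0,0,0],
    [-4,0,-6.5,0,0,0],
    [-7.5,0,-13,0,0,0],
    [-8.5,0,-15,0,0,0],
    [-6.5,-2,-13.5,0,0,0],
  ],
)

```text
t: 9.92
ee_pos: [504.8, 119.9, 206.4]
orientation: [-2.562, -0.503, -1.393]
ft_force: [-0.3, -0.1, -1.1]
width: 0.5
```

```bash
python3 st.py|head -1;python3 -c "
from plan import *
plan(lin([-63,29,45],5))"
```

```text
t 9.92 local [-64.31 -49.33  36.37] r 61.29298644989785 beta 53.6008606502863 ft [-0.33 -0.02 -1.1 ] margins [2.96 1.18 0.1  1.8  0.53 1.18]
[1.6, -15.7, -0.8, 0.001, -0.0, -0.0] marg 0.09 left 0.004
[1.6, -15.7, -0.8, 0.001, -0.0, -0.0] marg 0.09 left 0.003
[1.6, -15.7, -0.8, 0.001, -0.0, -0.0] marg 0.08 left 0.003
[1.6, -15.7, -0.7, 0.001, -0.0, -0.0] marg 0.08 left 0.002
[1.6, -15.7, -0.7, 0.001, -0.0, -0.0] marg 0.08 left 0.001
```

Request:
move_arm(
  deltas=[
    [1.5,-15.5,-1,0,0,0],
    [1.5,-15.5,-1,0,0,0],
    [1.5,-15.5,-1,0,0,0],
    [1.5,-15.5,-1,0,0,0],
    [1.5,-13,-0.5,0,0,0],
  ],
)

```text
t: 10.33
ee_pos: [468.7, 184.0, 211.8]
orientation: [-2.581, -0.487, -1.38]
ft_force: [0.1, -0.5, -0.5]
width: 0.4
```

```bash
python3 st.py|head -1;python3 look.py 5; python3 -c "
from plan import *
plan(lin([-10,29,45],5))
from ang import *
d=dict(np.load('top5.npz'));t=d['frame'][150:245,160:255,::-1]
im=cv2.resize(t,(570,570),interpolation=cv2.INTER_CUBIC)
cv2.imwrite('pics/z5.png',im)"
```

```text
t 10.33 local [-73.3   23.69  41.82] r 48.06090598270176 beta -29.53159107724068 ft [-0.08 -0.55 -0.47] margins [2.67 1.13 0.07 1.38 0.47 1.  ]
scene [(np.float64(-170.5), 360)]
[7.5, -1.0, 10.1, 0.002, 0.002, -0.002] marg 0.09 left 0.018
[7.4, -1.0, 10.2, 0.002, 0.002, -0.002] marg 0.12 left 0.015
[7.4, -1.0, 10.2, 0.002, 0.002, -0.002] marg 0.14 left 0.011
[7.4, -0.9, 10.2, 0.002, 0.002, -0.002] marg 0.16 left 0.007
[7.4, -0.9, 10.2, 0.002, 0.002, -0.002] marg 0.19 left 0.004
```

View pics/z5.png

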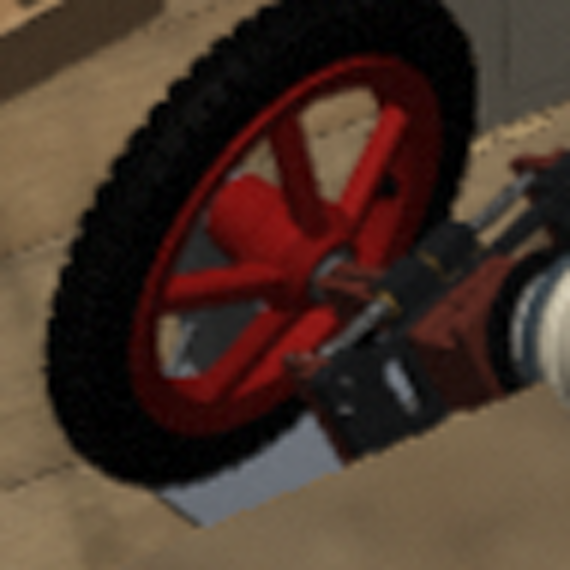

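Request:
move_arm(
  deltas=[
    [7,-3,8,0.002,0.002,-0.002],
    [7.5,-2,10,0.002,0.002,-0.002],
    [7,-1,10,0.002,0.002,-0.002],
    [7,-0.5,10,0.002,0.002,-0.002],
    [6,0,8,0.002,0.002,-0.002],
  ],
)

```text
t: 10.85
ee_pos: [522.9, 212.3, 215.0]
orientation: [-2.565, -0.507, -1.388]
ft_force: [0.2, -0.1, -0.6]
width: 0.6
```

```bash
python3 st.py|head -1;python3 arc.py 0.045;python3 -c "
from plan import *
plan(lin([-8,28,45],2))"
```

```text
t 10.85 local [-12.38  29.22  44.96] r 53.62150908958414 beta -33.024604584433696 ft [ 0.18 -0.14 -0.59] margins [2.65 1.18 0.19 1.38 0.42 1.  ]
beta -29.833533004309853 rC 58.74321296922672 x -12.379207105006879
[2.8, 1.8, -0.1, 0.001, 0.001, 0.0] marg 0.19 left 0.005
[1.8, 2.4, 0.6, 0.001, 0.001, 0.0] marg 0.19 left 0.004
[1.7, 2.5, 0.6, 0.001, 0.001, 0.0] marg 0.19 left 0.003
[0.8, 2.5, -0.5, 0.001, 0.001, 0.0] marg 0.19 left 0.002
[0.7, 2.6, -0.5, 0.001, 0.001, 0.0] marg 0.2 left 0.001
[1.2, 0.6, 1.8, 0.001, 0.002, 0.001] marg 0.19 left 0.005
[1.2, 0.6, 1.8, 0.001, 0.002, 0.001] marg 0.19 left 0.002
```

Request:
move_arm(
  deltas=[
    [2.5,2.5,0,0,0,0],
    [2,2.5,0.5,0,0,0],
    [1.5,2.5,0.5,0,0,0],
    [1,2.5,0,0,0,0],
    [0.5,2.5,-0.5,0,0,0],
  ],
)

```text
t: 11.27
ee_pos: [536.5, 201.1, 221.4]
orientation: [-2.566, -0.505, -1.39]
ft_force: [0.2, -0.2, 0.9]
width: 0.8
```

```bash
python3 st.py|head -1;python3 arc.py 0.045
```

```text
t 11.27 local [-4.1  13.68 51.43] r 53.21754791289728 beta -14.89061089956582 ft [ 0.12 -0.27  0.88] margins [2.7  1.17 0.21 1.46 0.39 1.05]
beta -13.394048533451459 rC 59.03619474568113 x -4.098087501783236
[0.5, 2.4, -1.9, 0.001, 0.001, 0.0] marg 0.2 left 0.005
[-0.3, 2.7, -1.3, 0.001, 0.001, 0.0] marg 0.2 left 0.004
[-0.4, 2.7, -1.3, 0.001, 0.001, 0.0] marg 0.2 left 0.003
[0.2, 2.7, -0.1, 0.001, 0.001, 0.0] marg 0.2 left 0.002
[0.1, 2.7, -0.0, 0.001, 0.001, 0.0] marg 0.2 left 0.001
```

Request:
move_arm(
  deltas=[
    [0.5,2.5,-2,0,0,0],
    [-0.5,2.5,-1,0,0,0],
    [0,2.5,-1,0,0,0],
    [0,2.5,0,0,0,0],
    [0,2.5,0,0,0,0],
  ],
)

```text
t: 11.68
ee_pos: [536.7, 189.0, 224.7]
orientation: [-2.561, -0.516, -1.39]
ft_force: [0.0, 7.1, -2.6]
width: 0.4
```

```bash
python3 st.py|head -1;python3 arc.py 0.045
```

```text
t 11.68 local [-8.49  2.46 54.72] r 54.77973542422683 beta -2.5738165889903413 ft [ 2.73  6.55 -2.63] margins [2.74 1.16 0.2  1.54 0.39 1.1 ]
beta -2.3197986584480272 rC 60.77427987140993 x -8.493007695155162
[-0.5, 2.7, 0.5, -0.0, 0.0, 0.001] marg 0.2 left 0.008
[0.0, 2.7, 0.2, -0.0, 0.0, 0.001] marg 0.2 left 0.006
[-0.1, 2.7, 0.2, -0.0, 0.0, 0.001] marg 0.2 left 0.005
[-0.3, 2.7, 0.2, -0.0, 0.0, 0.001] marg 0.2 left 0.003
[-0.4, 2.7, 0.2, -0.0, 0.0, 0.001] marg 0.2 left 0.002
```

Request:
move_arm(
  deltas=[
    [-0.5,2.5,0.5,0,0,0],
    [0,2.5,0,0,0,0],
    [0,2.5,0,0,0,0],
    [-0.5,2.5,0,0,0,0],
    [-0.5,2.5,0,0,0,0],
  ],
)

```text
t: 12.1
ee_pos: [539.1, 180.1, 224.8]
orientation: [-2.552, -0.533, -1.392]
ft_force: [-0.3, 7.1, -0.1]
width: 0.2
```

```bash
python3 st.py|head -1;python3 arc.py 0.045
```

```text
t 12.1 local [-9.71 -6.67 54.77] r 55.17125652673296 beta 6.9441972218374115 ft [ 2.46  6.67 -0.11] margins [2.78 1.16 0.2  1.63 0.4  1.14]
beta 6.26428266195688 rC 61.131546986750784 x -9.70618558171235
[-1.0, 2.5, 1.3, -0.002, -0.0, 0.003] marg 0.2 left 0.02
[-0.1, 2.7, 0.7, -0.002, -0.0, 0.003] marg 0.2 left 0.016
[-0.2, 2.6, 0.8, -0.002, -0.0, 0.003] marg 0.2 left 0.012
[-0.6, 2.6, 0.4, -0.002, -0.0, 0.003] marg 0.2 left 0.008
[-0.7, 2.6, 0.4, -0.002, -0.0, 0.003] marg 0.2 left 0.004
```

Request:
move_arm(
  deltas=[
    [-1,3,1.5,-0.002,0,0.003],
    [0,3,0.5,-0.002,0,0.003],
    [0,3,1,-0.002,0,0.003],
    [-0.5,3,0.5,-0.002,0,0.003],
    [-0.5,3,0.5,-0.002,0,0.003],
  ],
)

```text
t: 12.52
ee_pos: [543.2, 169.9, 221.9]
orientation: [-2.55, -0.525, -1.393]
ft_force: [-0.3, 6.7, 0.9]
width: 0.7
```

```bash
python3 st.py|head -1;python3 arc.py 0.05
```

```text
t 12.52 local [ -9.76 -17.67  51.87] r 54.80039009394547 beta 18.813493874283242 ft [2.26 6.33 0.93] margins [2.82 1.17 0.2  1.68 0.42 1.17]
beta 16.98105446116579 rC 60.51077434142014 x -9.75735331194925
[-0.9, 2.7, 1.2, -0.002, -0.001, 0.002] marg 0.2 left 0.015
[-0.6, 2.8, 1.1, -0.002, -0.001, 0.002] marg 0.2 left 0.012
[-0.7, 2.7, 1.1, -0.002, -0.001, 0.002] marg 0.2 left 0.009
[-1.2, 2.7, 0.7, -0.002, -0.001, 0.002] marg 0.2 left 0.006
[-1.3, 2.6, 0.8, -0.002, -0.001, 0.002] marg 0.2 left 0.003
```

Request:
move_arm(
  deltas=[
    [-1,3,1.5,-0.002,0,0.002],
    [-0.5,3,1,-0.002,0,0.002],
    [-0.5,3,1,-0.002,0,0.002],
    [-1.5,3,0.5,-0.002,0,0.002],
    [-1.5,2.5,1,-0.002,0,0.002],
  ],
)

```text
t: 12.93
ee_pos: [547.1, 160.4, 216.8]
orientation: [-2.545, -0.522, -1.398]
ft_force: [-0.9, 6.4, 2.2]
width: 0.6
```

```bash
python3 st.py|head -1;python3 arc.py 0.04;python3 look.py 6
```

```text
t 12.93 local [ -9.8  -27.95  46.8 ] r 54.51253295545172 beta 30.84334005707677 ft [1.63 6.21 2.15] margins [2.85 1.19 0.2  1.72 0.45 1.18]
beta 27.89189766071269 rC 59.74321448780357 x -9.801639581983004
[-0.5, 2.2, 1.0, -0.002, -0.002, 0.002] marg 0.2 left 0.017
[-0.7, 2.1, 1.2, -0.002, -0.002, 0.002] marg 0.2 left 0.013
[-0.8, 2.0, 1.2, -0.002, -0.002, 0.002] marg 0.2 left 0.01
[-1.2, 1.9, 0.8, -0.002, -0.002, 0.002] marg 0.2 left 0.007
[-1.2, 1.9, 0.8, -0.002, -0.002, 0.002] marg 0.2 left 0.003
scene [(np.float64(-91.5), 12)]
```

Request:
move_arm(
  deltas=[
    [-1,2.5,1,-0.002,-0.002,0.002],
    [-1,2.5,1.5,-0.002,-0.002,0.002],
    [-1,2.5,1.5,-0.002,-0.002,0.002],
    [-1.5,2,1,-0.002,-0.002,0.002],
    [-1.5,2,1,-0.002,-0.002,0.002],
  ],
)

```text
t: 13.45
ee_pos: [550.6, 152.8, 209.8]
orientation: [-2.554, -0.516, -1.39]
ft_force: [-1.9, 5.6, 2.3]
width: 0.5
```

```bash
python3 st.py|head -1;python3 arc.py 0.03
```

```text
t 13.45 local [ -9.43 -36.33  39.83] r 53.9128707053878 beta 42.37319516937336 ft [0.36 5.92 2.25] margins [2.87 1.21 0.2  1.74 0.46 1.19]
beta 38.40854644525889 rC 58.485456582463144 x -9.434741296745976
[0.3, 2.3, 0.4, -0.001, -0.0, 0.001] marg 0.2 left 0.008
[-0.7, 1.4, 1.0, -0.001, -0.0, 0.001] marg 0.2 left 0.007
[-0.8, 1.3, 1.1, -0.001, -0.0, 0.001] marg 0.21 left 0.005
[-1.1, 1.3, 0.7, -0.001, -0.0, 0.001] marg 0.21 left 0.003
[-1.1, 1.2, 0.7, -0.001, -0.0, 0.001] marg 0.21 left 0.002
```

Request:
move_arm(
  deltas=[
    [0,2,0.5,-0.001,0,0.001],
    [-1,1.5,1,-0.001,0,0.001],
    [-1,1.5,1,-0.001,0,0.001],
    [-1,1,0.5,0,0,0],
    [0,0,0,0,0,0],
  ],
)

```text
t: 13.87
ee_pos: [552.5, 148.7, 207.1]
orientation: [-2.55, -0.516, -1.393]
ft_force: [-0.4, 2.6, 1.9]
width: 0.7
```

```bash
python3 st.py|head -1;python3 arc.py 0.03;python3 look.py 7;python3 - <<'E'
from ang import *
d=dict(np.load("top7.npz"));a=cv2.resize(d["frame"][160:245,165:250,::-1],(400,400),interpolation=cv2.INTER_CUBIC)
d=dict(np.load("scene7.npz"));b=cv2.resize(d["frame"][120:220,150:250,::-1],(400,400),interpolation=cv2.INTER_CUBIC)
cv2.imwrite("pics/z7.png",np.hstack([a,b]))
E
```

```text
t 13.87 local [ -9.17 -40.84  37.13] r 55.19589527808807 beta 47.72454632649761 ft [0.65 2.6  1.92] margins [2.89 1.22 0.2  1.75 0.48 1.19]
beta 43.438171961219005 rC 59.39820936001044 x -9.168910948876164
[-0.5, 1.7, 0.8, -0.001, -0.001, 0.001] marg 0.2 left 0.01
[-0.9, 1.3, 1.0, -0.001, -0.001, 0.001] marg 0.2 left 0.008
[-0.9, 1.2, 1.0, -0.001, -0.001, 0.001] marg 0.2 left 0.006
[-1.2, 1.2, 0.7, -0.001, -0.001, 0.001] marg 0.21 left 0.004
[-1.2, 1.1, 0.8, -0.001, -0.001, 0.001] marg 0.21 left 0.002
scene [(np.float64(-76.5), 12)]
```

View pics/z7.png

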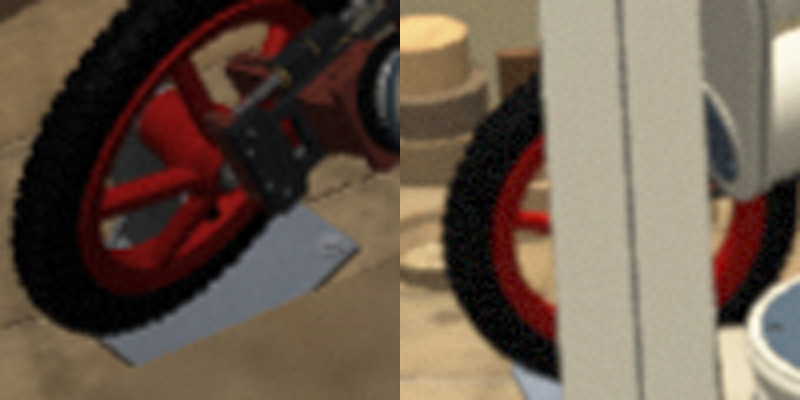

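Request:
move_arm(
  deltas=[
    [-0.5,1.5,1,-0.001,0,0.001],
    [-1,1.5,1,-0.001,0,0.001],
    [-1,1,1,-0.001,0,0.001],
    [-0.5,0.5,0.5,0,0,0],
    [0,0,0,0,0,0],
  ],
)

```text
t: 14.38
ee_pos: [554.7, 145.4, 203.0]
orientation: [-2.551, -0.512, -1.394]
ft_force: [-2.2, 2.8, 2.7]
width: 0.3
```

```bash
python3 st.py|head -1;python3 arc.py 0.03 1;python3 look.py 8;python3 - <<'E'
from ang import *
from ik import *
# detailed: visible spoke in scene; red centroid per radius
for k in("0","8"):
    d=dict(np.load(f"scene{k}.npz"))
    for r in range(60,88,4): print(r,[x for x in phase(polar(d,(210.0,179.5),rs=np.array([r,r+2]))) if -110<x[0]<-50],end=' ')
    print()
E
```

```text
t 14.38 local [ -8.46 -44.73  32.97] r 55.56476344759823 beta 53.60974616055738 ft [-1.02  3.41  2.68] margins [2.9  1.24 0.2  1.75 0.49 1.18]
beta 48.9395356206926 rC 59.32141097868328 x -8.46134338091325
[-0.7, 1.7, 0.6, -0.006, -0.006, 0.003] marg 0.2 left 0.008
scene [(np.float64(-72.0), 13)]
60 [(np.float64(-88.5), 14)] 64 [(np.float64(-89.0), 13)] 68 [(np.float64(-88.5), 12)] 72 [(np.float64(-88.5), 12)] 76 [(np.float64(-89.0), 11)] 80 [(np.float64(-89.5), 10)] 84 [(np.float64(-90.0), 9)] 
60 [(np.float64(-89.5), 172)] 64 [(np.float64(-108.0), 1), (np.float64(-86.5), 40)] 68 [(np.float64(-95.5), 18), (np.float64(-85.0), 1), (np.float64(-74.5), 18)] 72 [(np.float64(-72.0), 13)] 76 [(np.float64(-70.5), 12)] 80 [(np.float64(-71.0), 11)] 84 [(np.float64(-70.5), 10)]
```

```bash
python3 -c "
from plan import *
plan([[-9,-43,37],[-18,-43,37],[-32,-43,38],[-47,-43,38],[-62,-43,39]])"
```

```text
[3.0, -1.8, -2.6, -0.001, -0.001, 0.001] marg 0.2 left 0.008
[-4.9, -0.0, -7.6, -0.001, -0.001, 0.001] marg 0.19 left 0.007
[-6.7, -0.1, -12.3, -0.001, -0.001, 0.001] marg 0.16 left 0.005
[-8.1, -0.0, -12.6, -0.001, -0.001, 0.001] marg 0.13 left 0.003
[-7.3, -0.0, -13.1, -0.001, -0.001, 0.001] marg 0.1 left 0.002
```

Request:
move_arm(
  deltas=[
    [3,-2,-2.5,0,0,0],
    [-5,0,-7.5,0,0,0],
    [-6.5,0,-12.5,0,0,0],
    [-8,0,-12.5,0,0,0],
    [-7.5,0,-13,0,0,0],
  ],
)

```text
t: 14.9
ee_pos: [502.8, 125.1, 208.9]
orientation: [-2.554, -0.508, -1.393]
ft_force: [0.5, -0.5, 1.0]
width: 0.7
```

```bash
python3 st.py|head -1;python3 -c "
from fk import *
from workcell import ctrl
np.set_printoptions(suppress=True,precision=3,linewidth=150)
q0=ctrl.get_obs()['qpos'];qa=q0.copy();qa[0]-=.75
r,a=rows(q0,qa,10);print(r[[0,-1]]);print([x[0].round().tolist() for x in a])"
```

```text
t 14.9 local [-64.17 -43.8   38.88] r 58.571528516616944 beta 48.40533412648483 ft [ 0.25 -0.69  1.  ] margins [2.95 1.17 0.1  1.8  0.53 1.18]
[[-3.897 38.226 -6.106 -0.063  0.     0.041]
 [-3.897 38.226 -6.106 -0.063  0.     0.041]]
[[504.0, 125.0, 208.0], [512.0, 87.0, 208.0], [517.0, 48.0, 208.0], [519.0, 10.0, 208.0], [518.0, -29.0, 208.0], [514.0, -68.0, 208.0], [508.0, -106.0, 208.0], [498.0, -144.0, 208.0], [486.0, -181.0, 208.0], [471.0, -217.0, 208.0], [454.0, -252.0, 208.0]]
```

Request:
move_arm(
  deltas=[
    [-4,35,-8,-0.06,0,0.04],
    [-4,38,-6,-0.063,0,0.041],
    [-4,38,-6,-0.063,0,0.041],
    [-4,38,-6,-0.063,0,0.041],
    [-4,38,-6,-0.063,0,0.041],
  ],
)

```text
t: 15.32
ee_pos: [500.1, -69.3, 207.5]
orientation: [-2.757, -0.013, -1.489]
ft_force: [0.2, 0.5, 0.3]
width: 0.5
```

Request:
move_arm(
  deltas=[
    [-4,38,-6,-0.063,0,0.041],
    [-4,38,-6,-0.063,0,0.041],
    [-4,38,-6,-0.063,0,0.041],
    [-4,38,-6,-0.063,0,0.041],
    [0,0,0,0,0,0],
  ],
)

```text
t: 15.73
ee_pos: [444.9, -227.2, 206.5]
orientation: [2.611, -0.421, 1.404]
ft_force: [0.5, 1.4, 0.3]
width: 0.5
```

```bash
python3 o.py;python3 look.py 9;python3 - <<'E'
from ang import *
d=dict(np.load("scene9.npz"));cv2.imwrite("pics/z9.png",cv2.resize(d["frame"][120:225,140:260,::-1],None,fx=5.6,fy=5.6,interpolation=cv2.INTER_CUBIC))
d=dict(np.load("top9.npz"));cv2.imwrite("pics/zt9.png",cv2.resize(d["frame"][140:240,160:250,::-1],None,fx=5.6,fy=5.6,interpolation=cv2.INTER_CUBIC))
E
```

```text
15.7333 q [-0.683  0.256  2.512  2.623  0.647 -1.349] p [ 444.887 -227.206  206.456] ft [0.55  1.38  0.313] w 0.49772724581410593
[[ 0.523 -0.313  0.793]
 [-0.175 -0.95  -0.259]
 [ 0.834 -0.003 -0.552]]
scene [(np.float64(-70.5), 14)]
```

View pics/z9.png

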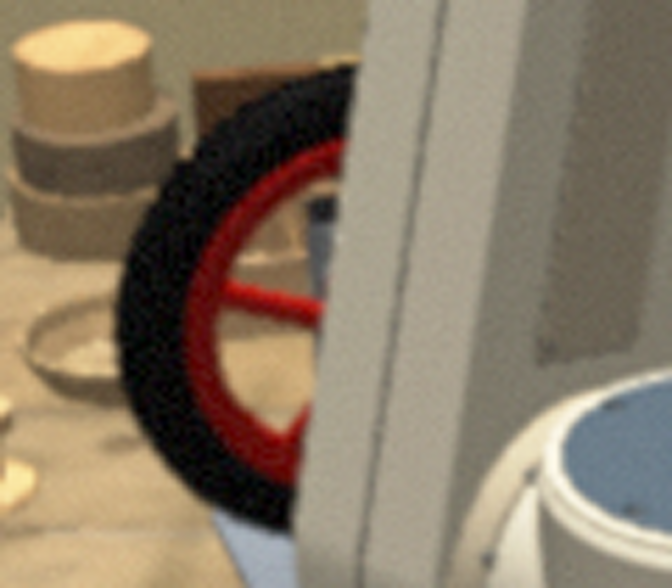

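View pics/zt9.png

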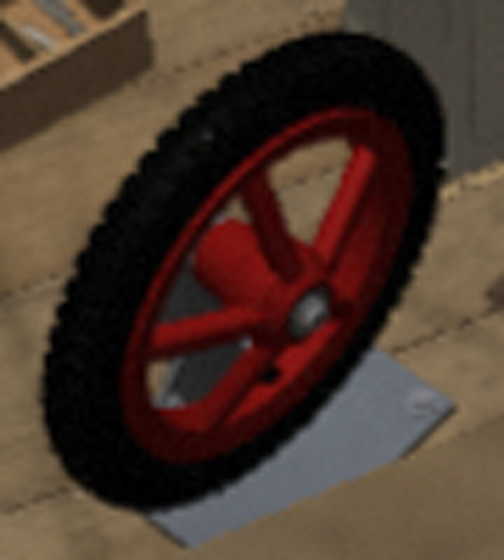

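Request:
move_arm(
  deltas=[
    [-4,38,-6,-0.063,0,0.041],
    [-4,38,-6,-0.063,0,0.041],
    [-4,38,-6,-0.063,0,0.041],
    [-4,38,-6,-0.063,0,0.041],
    [-4,38,-6,-0.063,0,0.041],
  ],
)

```text
t: 16.25
ee_pos: [330.8, -372.6, 206.0]
orientation: [2.378, -0.837, 1.276]
ft_force: [1.4, -0.7, -1.1]
width: 0.5
```

Request:
move_arm(
  deltas=[
    [-4,38,-6,-0.063,0,0.041],
    [-4,38,-6,-0.063,0,0.041],
    [0,0,0,0,0,0],
  ],
)

```text
t: 16.5
ee_pos: [267.1, -421.1, 206.1]
orientation: [2.263, -1.0, 1.212]
ft_force: [-0.1, -0.1, 0.3]
width: 0.7
```

```bash
python3 o.py;python3 look.py 10;python3 - <<'E'
from ang import *
d=dict(np.load("scene10.npz"));cv2.imwrite("pics/z10.png",cv2.resize(d["frame"][120:225,140:260,::-1],None,fx=5.6,fy=5.6,interpolation=cv2.INTER_CUBIC))
E
```

```text
16.5 q [-1.231  0.257  2.511  2.582  0.65  -1.338] p [ 267.105 -421.091  206.109] ft [-0.145 -0.117  0.333] w 0.6803324414664659
[[ 0.373 -0.74   0.559]
 [-0.408 -0.672 -0.617]
 [ 0.833  0.002 -0.553]]
scene [(np.float64(0.0), 11), (np.float64(-142.5), 14), (np.float64(-70.5), 14)]
```

View pics/z10.png

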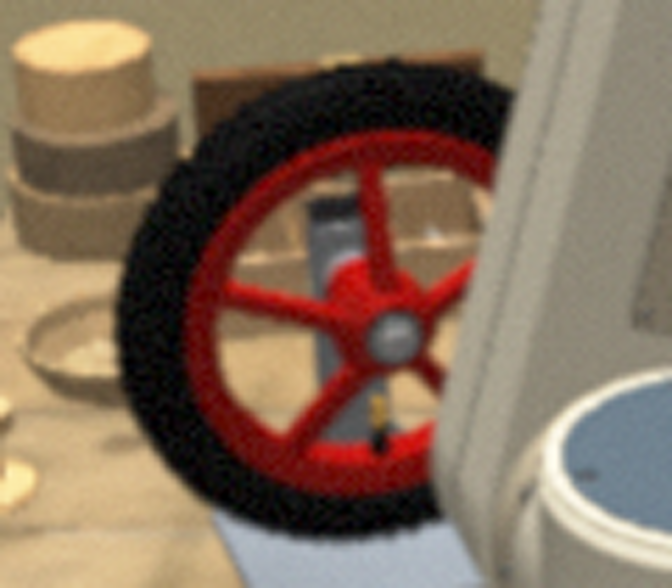

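Run:
```python
from ang import *
for n,nut in(("scene10",(210.0,179.5)),):
    d=dict(np.load(n+".npz"))
    sh=np.array(nut)-proj(d,HUB+RW@np.array([-48,0,0]))[0]
    for al in(-5,0,5):
        a=np.radians(al);print(al,[((proj(d,HUB+RW@np.array([0,r*np.sin(a),-r*np.cos(a)]))[0]+sh-[140,120]+.5)*5.6).round(1).tolist() for r in(59,75,90)])
    f=d["frame"][185:205,200:216].astype(int)
    bm=(f[...,0]-f[...,2]>60)&(f[...,1]-f[...,2]>25);km=f.max(-1)<45
    for m in(bm,km):
        v,u=np.nonzero(m);print(len(u),(np.array([u.mean()+200-140+.5,v.mean()+185-120+.5])*5.6).round(1) if len(u) else None)
    # nut centre check by low-saturation gray blob
    g=d["frame"][170:190,200:222].astype(int);m=(g.max(-1)-g.min(-1)<25)&(g.max(-1)>60)
    c,l,s,ce=cv2.connectedComponentsWithStats(m.astype(np.uint8));print([(s[i,4],(ce[i]+[200,170]).round(2).tolist()) for i in range(1,c)])
    # rms over nut px choices
    for du in(-.4,0,.4):
      for dv in(-.4,0,.4): print(du,dv,[float(x[0]) for x in phase(polar(d,(210+du,179.5+dv)))])
```

```text
-5 [[383.3, 388.4], [387.0, 411.7], [390.3, 433.3]]
0 [[374.9, 390.3], [376.3, 414.2], [377.7, 436.3]]
5 [[366.5, 391.6], [365.7, 415.8], [364.9, 438.3]]
68 [403.9 401. ]
3 [378.  439.6]
[(np.int32(66), [210.06, 180.03]), (np.int32(7), [206.71, 188.57]), (np.int32(1), [221.0, 189.0])]
-0.4 -0.4 [1.0, -144.5, -71.5]
-0.4 0 [1.0, -143.5, -70.0]
-0.4 0.4 [1.0, -142.5, -69.0]
0 -0.4 [0.0, -143.5, -71.5]
0 0 [0.0, -142.5, -70.5]
0 0.4 [0.0, -141.5, -69.5]
0.4 -0.4 [-1.0, -142.5, -72.0]
0.4 0 [-1.0, -141.5, -71.0]
0.4 0.4 [-1.0, -140.5, -69.5]
```

```bash
python3 -c "
from workcell import ctrl
o=ctrl.get_obs();print(o['t'],abs(o['qvel']).max(),o['ft_force']);print(ctrl.close_job())"
```

```text
16.6 0.0329778188123891 [-0.9940559   0.16462609  0.45384913]
the job is handed in; nothing more can be done
None
```

The wheel is turned about 163° clockwise, with the valve at the very bottom and its stem pointing up at the hub. I handed it in at 16.6 s.

- **How it was turned:** I used two gentle pushes on the spokes with the shut fingertips, at about 0.5 rad/s and 8 to 9 N at most. I then backed the arm well clear. I never steered towards the valve or the tyre, and the readings showed no unexpected contact.
- **Last checks, scene camera:** With the arm clear, three spokes read 0°, -70.5° and -142.5° from the top, against targets of 0°, -72° and -144°. Those two 1.5° differences match a camera bias I had seen at the start. Corrected for it, the wheel is within about 1° of the target. The valve foot and tip were also within about 1° of where they should appear.
- **Standing still:** The spoke reading did not change between the last two looks, and nothing was touching the wheel.
- **Checks that were weaker:** One automatic colour check for the brass tip picked up other pixels, so I read the tip by eye instead. The top camera was too oblique for a precise angle. It only confirmed that the valve was at the bottom. I did not measure the pump and the other bench items again afterwards. I planned the arm's path well above them.

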